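# Fit the keyed crank to the painting easel and close its swing clamp

## Robot

A 6-joint arm with a two-finger parallel gripper is mounted at the origin on the work surface. World frame = base frame: x ahead of the robot, y to its left, z up, the work surface at z = 0. Lengths are in m, angles in degrees, forces in N, time in s.
With the tool pointing down it reaches from about 0.3 to 0.775 m from the base axis. Payload 14.6 kg.
Tool frame: the origin (TCP) lies at the very end of the fingers, on their centre line; the grasp point (between the pads) lies arm.tcp_to_grasp behind it (arm.tcp_to_grasp is the distance from the TCP to the grasp point, in m); z points along the fingers, y is the direction in which the jaws open and shut (so a half turn about z gives the same grasp; the last joint's range is limited). The gripper opens to 85 mm and grips with 20 to 120 N. Pads are 22 mm wide; open, the fingers measure 114 mm over their backs; the gripper's body (76 mm by 85 mm) begins 54 mm behind the grasp point. The pads swing forward as they close: fully open they stand 13 mm farther back than shut.
Start: joints at [62.705, 17.183, 87.147, -0, 75.671, -3.816], TCP at [0.219, 0.504, 0.231] pointing down, gripper open.
Joint ranges: [-173.82, 173.82], [-45.26, 126.66], [13.44, 144.39], [-59.66, 239.66], [0, 175.72], [-146.38, 146.38]. Speed limits (degrees/s): [127.2, 127.2, 147.25, 180, 180, 180].

## Interface

Orientations are given as [roll, pitch, yaw] about the fixed x, y, z axes, in that order (R = Rz(yaw) Ry(pitch) Rx(roll)).
In Python, from station import readout, eyes, arm gives the robot as it stands.
- The arm moves only by the tool step_arm, never from a script. Its argument "series" is a list of rows, each an object of numbers: "x", "y", "z": the shift along the tool's x, y, z in units of 0.02 m (1.0 is 0.02 m); "wx", "wy", "wz": the turn, a rotation vector about the tool's x, y, z in units of 6 degrees (1.0 is 6 degrees). In form: [{"x": .., "y": .., "z": .., "wx": .., "wy": .., "wz": ..}, ...]. A call has exactly 5 rows; each row shifts and turns the pose as measured when the row begins, along the tool's axes as they then stand; what a row does not reach is not made up. A row lasts 1/8 s, in which the tool goes at most 62.5 mm and 10.7 degrees, less where a joint would pass 70% of its speed; a pose out of reach is approached as far as the arm can. A call with a number of a shift or a turn outside -1 to 1 is refused whole. A call with a gripper value outside its range is refused whole. "grip" is the gripper command: -1 is fully open, 1 is shut, values between are in proportion, set as the call begins (left out, the last holds). The fingers move at their own pace and stop on an object; "squeeze" is the grip in N (left out, the last holds). Time passes only in rows, so rows that do not move let the fingers close, or fill a call up. It gives the time, the measured TCP pose, the force and the opening at its end, in the units of the state.
- readout.state(): the state, without advancing time (a new reading comes with each control period).
- eyes.snapshot(name): name is "scene" or "top" or "wrist"; returns the picture (400x640x3 uint8, red, green, blue); there is no depth.
- eyes.camera_model(name): a dict with "fovy" (degrees; the focal length in pixels is half the picture's height over the tangent of half this angle, whatever the lens; pixels are square), "cx", "cy" (the principal point, pixels), "D" ([k1, k2, p1, p2, k3] as OpenCV has them; the pictures are not rectified), "cam_to_world" (4x4, takes a point from camera to world coordinates); the wrist camera has in their place "hand_eye" (4x4, takes a point from camera to tool coordinates, whose origin is the TCP and whose axes are the flange's). Camera axes: x right, y down, z forward; pixel columns grow to the right and rows downward; lengths in m; the calibration is good to about 2 mm. A picture is of the moment at which its call begins: read the wrist's pose just before it. camera_model takes no time and is no camera call.
- arm.finish_job(): hands the job in, once; it reports no verdict.
The state is a dict: "t": time; "qpos": joint angles; "joint_vel": joint speeds; "joint_efforts": joint torques, N m; "eef_pos": TCP position; "ee_rot": TCP orientation; "wrist_force": force on the tool from outside, world axes, zero at the start; "moment": the same for the moment, N m; "grip_width": finger opening in m.
Only numpy, scipy, OpenCV 4.12 (cv2) and the standard library are available. Lean on these libraries where they do the work, as an engineer would, in place of code of your own. Each camera call takes 0.05 s, during which the arm holds its last target.

## Task

The plaster tile on the sloping painting easel has to be clamped. Fit the crank with the keyed bore onto the easel's shaft, its keyway over the shaft's key, fully home against the shoulder, and turn it clockwise until the clamp finger lies over the tile and reaches the end of its swing. Leave the crank on the shaft, let go, and do not disturb the other things on the table.

Things in the scene. Friction and masses are not known exactly. Their poses are not given: they have to be found in the camera images.
- crank: Loose aluminium crank that fits, 0.15 to 0.31 kg, lying flat, knob up. Origin: centre of the bore at the hub's underside; z = bore axis (up as it lies), x along the arm to the knob. Hub: block 40 mm tall (z 0 to 40), x -18 to 24, with two parallel side faces 32 mm apart (y -16 to 16) to grip. Arm 18 mm wide, z 0 to 12, out to x = 98; black knob 20 mm wide at x = 86, top at z = 42.
- crank_bore (a point): Centre of the bore at the hub's top face, 40 mm above the crank's origin, same axes. The bore is round, 22 mm in diameter, right through the hub, with a keyway 8 mm wide on its +x side (towards the arm) that reaches 16 mm from the axis and is open at both ends.
- drive_seat (a point): Point on the easel's shaft axis at the shoulder (30 mm wide) on which the crank's underside rests when fully home; crank's frame then coincides with this one. z: out along the shaft, leaning 32 degrees from vertical towards the easel's low front (robot's side); x: to the side of the key, turns with the shaft. Tile face 19 mm and board 34 mm below the seat along z.
- shaft_end (a point): Centre of the free end of the steel shaft, 44 mm out from the seat, axes as drive_seat. Shaft 20 mm in diameter, last 4 mm tapered. The dark key on its +x side is 6 mm wide, reaches 14.5 mm from the axis and runs from the seat to 26 mm out, then a 3 mm roof-shaped point; the last 15 mm of the shaft are plain.
- finger_tip (a point): Top of the tip of the steel clamp finger, a flat bar fixed to the shaft below the shoulder: 70 mm long from the axis, 18 mm wide, pointing opposite to the key (-x of drive_seat), its top 10 mm below the seat.
- drive (a joint): Turn of the easel's shaft with key and clamp finger, rad: grows as it turns clockwise seen from the shaft's free end, i.e. about -z of drive_seat. Limits 0 (finger points down the slope, key up the slope) and 1.45 (end of the swing, finger over the tile and against a small stop pin); it starts open, at 0 to 0.45. Stiff (about 0.15 N m) and stays where it is left.
- easel: Fixed plywood easel, origin under the middle of its foot, on the table. Its board, 190 mm along the slope and 260 mm wide (y), slopes 32 degrees and rises towards +x (front, -x, is low; board top from about 20 to 120 mm high, 75 mm right above the origin). It carries a white plaster tile 120 x 120 x 15 mm above the origin but at y = +35 mm; the shaft stands on the board at y = -75 mm, 30 mm farther up the slope.
- spare_crank: Loose crank of another machine, which does not fit and must be left alone: smaller, hub 30 x 30 x 28 mm with a 12 mm square bore, arm along x to 60 mm, small black knob. Origin under the hub's centre, on the table.
- cup: Loose brown paper cup, 76 mm wide, 80 mm tall, origin under its middle. Leave alone.
- palette: Loose white plastic plate, 110 mm wide, 18 mm tall, origin under its middle. Leave alone.
- medallion: Loose plaster disc, 68 mm wide, 14 mm tall, origin under its middle. Leave alone.
Things that resemble listed ones, but are neither listed nor needed, are in the scene too. Leave any pink or red look-alike of the crank alone.

How it is judged (in metres and radians):
On the way, in this order (a step that is already met when the one before it is completed fails the run):
1. the crank is home on the keyed shaft while the clamp is still open (shaft turned less than 0.9 rad) (distance between crank and drive_seat below 0.0045 m and angle between the z axis of crank and the z axis of drive_seat, either way round below 0.09 rad and angle between the x axis of crank and the x axis of drive_seat, either way round below 0.2 rad and value of joint drive below 0.9 rad), for 0.2 s.
2. the shaft is turned to the end of its swing with the crank on it (beyond 1.3 of 1.45 rad) (distance between crank and drive_seat below 0.0045 m and angle between the z axis of crank and the z axis of drive_seat, either way round below 0.09 rad and angle between the x axis of crank and the x axis of drive_seat, either way round below 0.2 rad and value of joint drive above 1.3 rad), for 0.2 s.
At the end, for the whole second after the job is handed in: The crank sits on the shaft, its origin within 4.5 mm of the seat, bore axis within 0.09 rad of the shaft and keyway within 0.2 rad of the key; the shaft is turned beyond 1.30 rad (end of swing 1.45); the crank is at rest (all of step 2 and linear speed of crank below 0.02 m/s); the robot touches nothing.
It fails at once if the spare crank is shifted by more than 3 cm (distance of spare_crank from where it was at the start of the episode above 0.03 m).
It fails at once if the cup is shifted by more than 3 cm (distance of cup from where it was at the start of the episode above 0.03 m).
It fails at once if the palette plate is shifted by more than 3 cm (distance of palette from where it was at the start of the episode above 0.03 m).
It fails at once if the medallion is shifted by more than 3 cm (distance of medallion from where it was at the start of the episode above 0.03 m).
It also fails if it takes over 51 s, if anything falls off the work surface, if the arm or the gripper's body presses on something with over 40 N, if the wrist force passes 120 N, or if a joint passes its speed limit or range.

## Working session

There is one attempt and no reset: what is moved stays moved. The work goes in short steps, Python scripts to look and compute and a tool call to move; the robot and the scene stay as the last step left them, time stands still between calls to the robot, and variables do not carry over. Pictures are saved under pics/ and viewed, and the job is handed in when it is done.

Besides the shell and the picture viewer there is one more tool, called after "Emit:" as name(argument=value, ...) on one line, values as JSON. step_arm: Moves the arm, as the interface text tells. Shifts and turns lie within -1 to 1; 1 stands for 0.02 m of shift or 6 degrees of turn. Its arguments: {"type":"object","properties":{"series":{"type":"array","items":{"type":"object","properties":{"x":{"type":"number","minimum":-1,"maximum":1},"y":{"type":"number","minimum":-1,"maximum":1},"z":{"type":"number","minimum":-1,"maximum":1},"wx":{"type":"number","minimum":-1,"maximum":1},"wy":{"type":"number","minimum":-1,"maximum":1},"wz":{"type":"number","minimum":-1,"maximum":1}}}},"grip":{"type":"number"},"squeeze":{"type":"number"}},"required":["series"]}

```bash
mkdir -p pics; ls
python3 - <<'E'
from station import readout, eyes, arm
import cv2, json
print(readout.state()); print(arm.tcp_to_grasp)
for n in ["scene","top","wrist"]:
    im=eyes.snapshot(n); cv2.imwrite(f"pics/{n}0.png",im[:,:,::-1])
    print(n,eyes.camera_model(n))
E
```

```text
pics
{'t': 0.0, 'qpos': array([ 6.27074740e+01,  1.72169213e+01,  8.71808965e+01, -6.28128041e-05,
        7.56713674e+01, -3.81600865e+00]), 'joint_vel': array([-0.04087287, -0.00593675, -0.00124149,  0.07970716,  0.0097152 ,
        0.005747  ]), 'joint_efforts': array([ 1.10331199e-03, -5.43505561e+01, -3.61782396e+01, -3.18641651e-05,
        4.10130102e-03,  4.93031757e-05]), 'eef_pos': array([0.21899811, 0.50425599, 0.23070454]), 'ee_rot': array([-1.79930964e+02, -4.54375663e-03,  1.56523496e+02]), 'wrist_force': array([ 0.00219812, -0.34027239,  1.01861894]), 'moment': array([ 0.00613945,  0.017967  , -0.01982273]), 'grip_width': 0.08551516390490048}
0.0187
scene {'fovy': 52.68060935531264, 'cx': 316.1393665499742, 'cy': 203.8800208364157, 'D': array([-0.08409169,  0.        ,  0.        ,  0.        ,  0.        ]), 'cam_to_world': array([[ 0.88413116,  0.34209178, -0.31825352,  0.86451709],
       [ 0.46719196, -0.65690051,  0.5917883 , -0.54371121],
       [-0.00661499, -0.67190397, -0.74060873,  0.80713697],
       [ 0.        ,  0.        ,  0.        ,  1.        ]])}
to
[... 233 characters left out ...]
1],
       [-0.99934616,  0.02478302,  0.02632575, -0.02944222],
       [-0.0282579 , -0.08114546, -0.99630161,  1.02821231],
       [ 0.        ,  0.        ,  0.        ,  1.        ]])}
wrist {'fovy': 64.34061180341872, 'cx': 320.66857216052074, 'cy': 198.623689448557, 'D': array([0.00541636, 0.        , 0.        , 0.        , 0.        ]), 'hand_eye': array([[-3.17191180e-04, -9.52462205e-01, -3.04656606e-01,
         7.64346448e-02],
       [ 9.99999871e-01, -1.80910113e-04, -4.75555400e-04,
         5.50431274e-04],
       [ 3.97833084e-04, -3.04656717e-01,  9.52462139e-01,
        -1.42464337e-01],
       [ 0.00000000e+00,  0.00000000e+00,  0.00000000e+00,
         1.00000000e+00]])}
```

View pics/scene0.png

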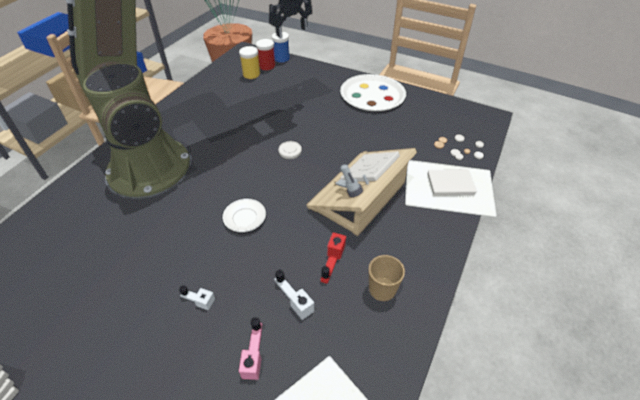

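View pics/top0.png

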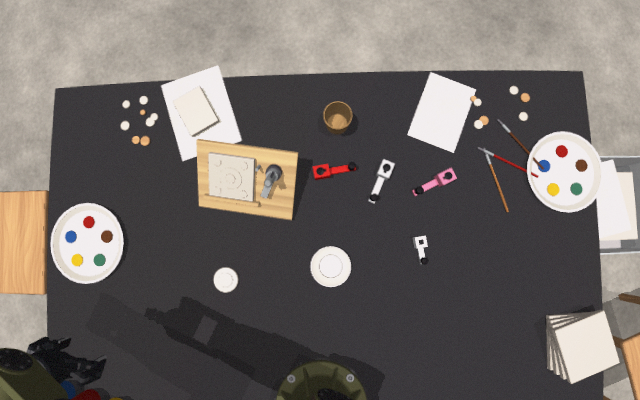

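View pics/wrist0.png

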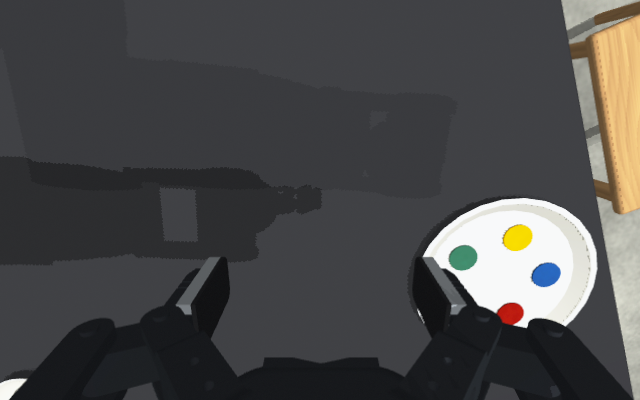

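```bash
cat > h.py <<'E'
import numpy as np, cv2
from scipy.spatial.transform import Rotation as R
from station import readout, eyes, arm
def K(m):
    f=200/np.tan(np.radians(m['fovy'])/2); return np.array([[f,0,m['cx']],[0,f,m['cy']],[0,0,1.]])
def tcp(s):
    T=np.eye(4); T[:3,:3]=R.from_euler('xyz',s['ee_rot'],degrees=True).as_matrix(); T[:3,3]=s['eef_pos']; return T
def pose(n,s=None):
    m=eyes.camera_model(n)
    return m,(m['cam_to_world'] if n!='wrist' else tcp(s)@m['hand_eye'])
def rays(n,px,s=None):
    m,C=pose(n,s)
    u=cv2.undistortPoints(np.array(px,float).reshape(-1,1,2),K(m),m['D']).reshape(-1,2)
    d=np.c_[u,np.ones(len(u))]@C[:3,:3].T
    return C[:3,3],d/np.linalg.norm(d,axis=1)[:,None]
def onz(n,px,z,s=None):
    o,d=rays(n,px,s); return o+d*((z-o[2])/d[:,2])[:,None]
def onplane(n,px,p0,nv,s=None):
    o,d=rays(n,px,s); return o+d*(((p0-o)@nv)/(d@nv))[:,None]
def proj(n,P,s=None):
    m,C=pose(n,s); W=np.linalg.inv(C)
    r,_=cv2.Rodrigues(W[:3,:3]); return cv2.projectPoints(np.array(P,float).reshape(-1,1,3),r,W[:3,3],K(m),m['D'])[0].reshape(-1,2)
def tri(o1,d1,o2,d2):
    A=np.array([d1,-d2]).T; t=np.linalg.lstsq(A,o2-o1,rcond=None)[0]
    a=o1+d1*t[0]; b=o2+d2*t[1]; return (a+b)/2,np.linalg.norm(a-b)
def crop(im,x0,y0,x1,y1,k,fn):
    cv2.imwrite(fn,cv2.resize(im[y0:y1,x0:x1,::-1],None,fx=k,fy=k,interpolation=cv2.INTER_CUBIC))
E
python3 - <<'E'
import cv2
from h import *
t=cv2.imread('pics/top0.png')[:,:,::-1]; s=cv2.imread('pics/scene0.png')[:,:,::-1]
crop(t,185,125,475,275,2.7,'pics/t0c.png'); crop(s,180,140,420,390,2.4,'pics/s0c.png')
px=[[387,166],[375,198],[338,118],[331,266],[226,280],[422,248],[334,171],[435,181]]
for p,q in zip(px,onz('top',px,0.03)): print(p,q.round(3))
E
```

```text
[387, 166] [ 0.642 -0.194  0.03 ]
[375, 198] [ 0.556 -0.158  0.03 ]
[338, 118] [ 0.779 -0.065  0.03 ]
[331, 266] [ 0.378 -0.036  0.03 ]
[226, 280] [0.345 0.246 0.03 ]
[422, 248] [ 0.419 -0.279  0.03 ]
[334, 171] [ 0.632 -0.05   0.03 ]
[435, 181] [ 0.598 -0.322  0.03 ]
```

View pics/t0c.png

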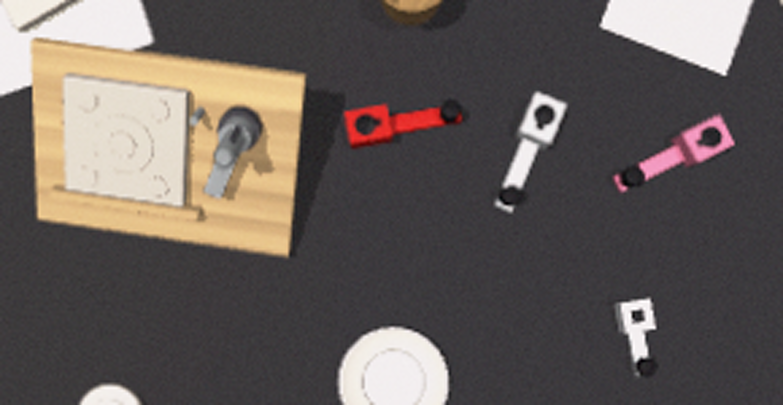

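View pics/s0c.png

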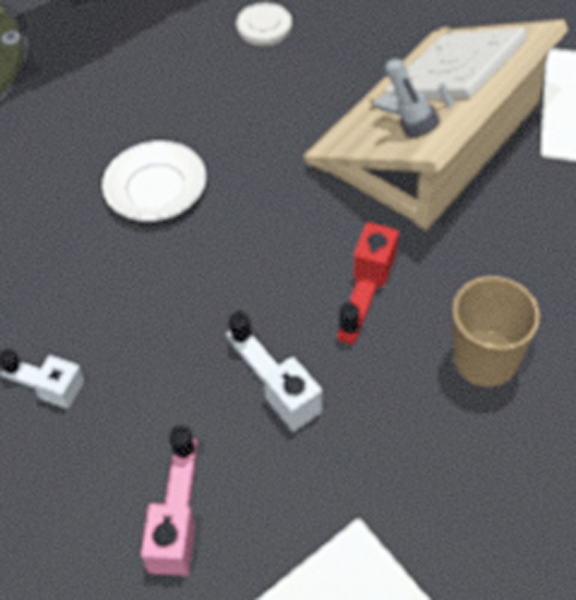

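Run:
```python
import cv2
from h import *
t=cv2.imread('pics/top0.png')[:,:,::-1]; s=cv2.imread('pics/scene0.png')[:,:,::-1]
crop(t,190,130,310,225,6,'pics/t0d.png'); crop(s,300,130,430,240,6,'pics/s0d.png')
```

```text
(no output)
```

View pics/t0d.png

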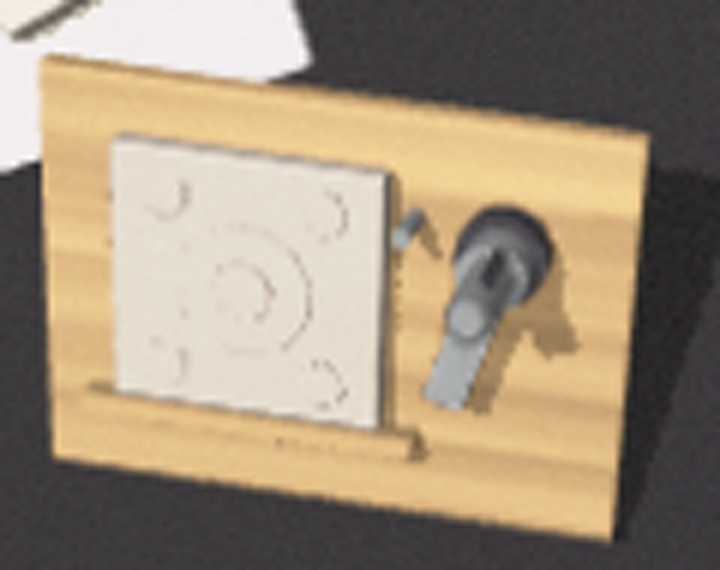

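View pics/s0d.png

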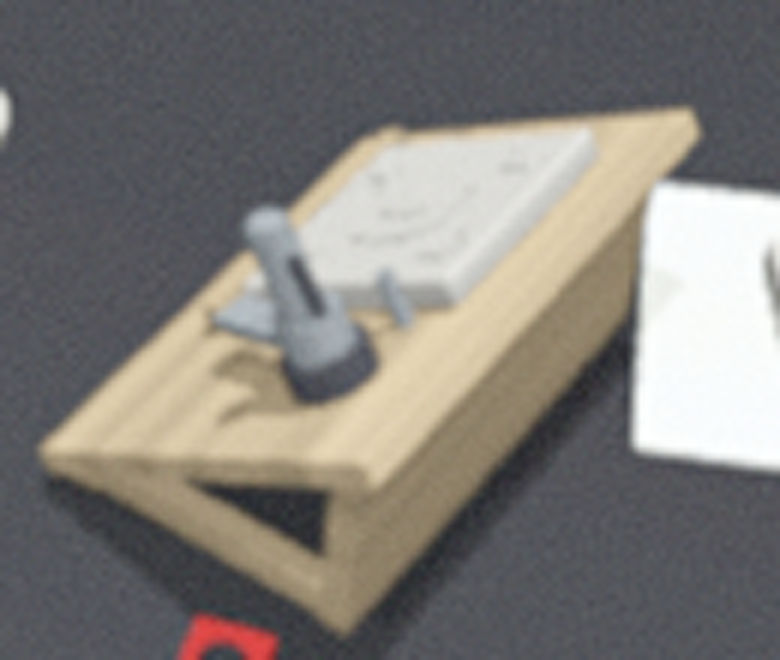

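Run:
```python
from h import *
c=lambda L:[[x/6+190,y/6+130] for x,y in L]
c2=lambda L:[[x/6+300,y/6+130] for x,y in L]
a=onz('top',c([(42,58),(648,133)]),.1235); b=onz('top',c([(55,460),(612,540)]),.023)
print(a,b); 
for e in (a,b): v=e[0]-e[1]; print(np.linalg.norm(v),np.degrees(np.arctan2(v[1],v[0]))-90)
v=a.mean(0)-b.mean(0);print(v, np.linalg.norm(v))
for n,p,q in [('end',(465,320),(267,222)),('seat?',(500,265),(320,340)),('ftip',(445,395),(220,320))]:
    o1,d1=rays('top',c([p])); o2,d2=rays('scene',c2([q])); print(n,tri(o1,d1[0],o2,d2[0]))
```

```text
[[0.70645081 0.29397735 0.1235    ]
 [0.66591644 0.03922884 0.1235    ]] [[0.54478169 0.3221554  0.023     ]
 [0.5025413  0.06643059 0.023     ]]
0.2579531680995941 -9.04084315471485
0.2591899504603733 -9.379375187202626
[ 0.16252213 -0.0276899   0.1005    ] 0.1930813898810795
end (array([0.58760078, 0.11160645, 0.15530588]), np.float64(0.003553567986161636))
seat? (array([0.61677317, 0.10422001, 0.10905889]), np.float64(0.003989568702386133))
ftip (array([0.56359658, 0.13193655, 0.07261441]), np.float64(0.0032901895772186334))
```

```bash
cat >> h.py <<'E'
from scipy.spatial.transform import Slerp
def easel(yaw=-9.2,a=0.24):
    Rz=R.from_euler('z',yaw,degrees=True).as_matrix(); t=np.radians(32); c,s=np.cos(t),np.sin(t)
    sh=Rz@np.array([-s,0,c]); d=Rz@np.array([-c,0,-s]); l=Rz@np.array([0,1,0])
    f=np.cos(a)*d+np.sin(a)*l; return sh,d,l,f
def fitR(yaw=-9.2,a=0.24):
    sh,d,l,f=easel(yaw,a); return np.c_[f,np.cross(-sh,f),-sh]
def downR(yaw):
    c,s=np.cos(np.radians(yaw)),np.sin(np.radians(yaw)); x=np.array([c,s,0]); z=np.array([0,0,-1.]); return np.c_[x,np.cross(z,x),z]
def plan(p,Rt,n=None,via=None):
    """rows from measured pose to p,Rt: equal interpolation; prints units"""
    s=readout.state(); T=tcp(s); r0=R.from_matrix(T[:3,:3]); r1=R.from_matrix(Rt)
    rv=(r0.inv()*r1).as_rotvec(degrees=True); dp=T[:3,:3].T@(np.array(p)-T[:3,3])
    print('t',s['t'],'delta tool units',(dp/.02).round(2),'rot units',(rv/6).round(2))
    if n:
        for i in range(n):
            Ra=T[:3,:3]@R.from_rotvec(rv*i/n,degrees=True).as_matrix()
            print(i,(Ra.T@(np.array(p)-T[:3,3])/n/.02).round(2),(rv/6/n).round(2))
E
python3 - <<'E'
from h import *
E=np.array([.586,.11,.156]); sh,d,l,f=easel(); print(sh,f)
plan(E+.06*sh,fitR(),25)
E
```

```text
[-0.52310252  0.08472412  0.8480481 ] [-0.77514075  0.36634562 -0.5147307 ]
t 0.15 delta tool units [-23.14 -11.16   1.21] rot units [-1.3  -5.18 -0.08]
0 [-0.93 -0.45  0.05] [-0.05 -0.21 -0.  ]
1 [-0.92 -0.45  0.07] [-0.05 -0.21 -0.  ]
2 [-0.92 -0.45  0.08] [-0.05 -0.21 -0.  ]
3 [-0.92 -0.45  0.1 ] [-0.05 -0.21 -0.  ]
4 [-0.92 -0.45  0.12] [-0.05 -0.21 -0.  ]
5 [-0.91 -0.45  0.14] [-0.05 -0.21 -0.  ]
6 [-0.91 -0.45  0.15] [-0.05 -0.21 -0.  ]
7 [-0.91 -0.45  0.17] [-0.05 -0.21 -0.  ]
8 [-0.9  -0.45  0.19] [-0.05 -0.21 -0.  ]
9 [-0.9  -0.46  0.2 ] [-0.05 -0.21 -0.  ]
10 [-0.89 -0.46  0.22] [-0.05 -0.21 -0.  ]
11 [-0.89 -0.46  0.24] [-0.05 -0.21 -0.  ]
12 [-0.88 -0.46  0.26] [-0.05 -0.21 -0.  ]
13 [-0.88 -0.46  0.27] [-0.05 -0.21 -0.  ]
14 [-0.87 -0.46  0.29] [-0.05 -0.21 -0.  ]
15 [-0.87 -0.47  0.3 ] [-0.05 -0.21 -0.  ]
16 [-0.86 -0.47  0.32] [-0.05 -0.21 -0.  ]
17 [-0.85 -0.47  0.34] [-0.05 -0.21 -0.  ]
18 [-0.84 -0.47  0.35] [-0.05 -0.21 -0.  ]
19 [-0.84 -0.47  0.37] [-0.05 -0.21 -0.  ]
20 [-0.83 -0.48  0.38] [-0.05 -0.21 -0.  ]
21 [-0.82 -0.48  0.4 ] [-0.05 -0.21 -0.  ]
22 [-0.81 -0.48  0.41] [-0.05 -0.21 -0.  ]
23 [-0.8  -0.48  0.43] [-0.05 -0.21 -0.  ]
24 [-0.79 -0.49  0.44] [-0.05 -0.21 -0.  ]
```

Emit:
step_arm(series=[{"x": -0.93,"y": -0.45,"z": 0.05,"wx": -0.05,"wy": -0.21},{"x": -0.93,"y": -0.45,"z": 0.07,"wx": -0.05,"wy": -0.21},{"x": -0.92,"y": -0.45,"z": 0.08,"wx": -0.05,"wy": -0.21},{"x": -0.92,"y": -0.45,"z": 0.1,"wx": -0.05,"wy": -0.21},{"x": -0.92,"y": -0.45,"z": 0.12,"wx": -0.05,"wy": -0.21}])

```text
$.series[0]: bad value
```

Emit:
step_arm(series=[{"x": -0.91,"y": -0.45,"z": 0.14,"wx": -0.05,"wy": -0.21},{"x": -0.91,"y": -0.45,"z": 0.15,"wx": -0.05,"wy": -0.21},{"x": -0.91,"y": -0.45,"z": 0.17,"wx": -0.05,"wy": -0.21},{"x": -0.9,"y": -0.45,"z": 0.19,"wx": -0.05,"wy": -0.21},{"x": -0.9,"y": -0.46,"z": 0.2,"wx": -0.05,"wy": -0.21}])

```text
$.series[0]: bad value
```

Emit:
step_arm(series=[{"x": -0.89,"y": -0.46,"z": 0.22,"wx": -0.05,"wy": -0.21},{"x": -0.89,"y": -0.46,"z": 0.24,"wx": -0.05,"wy": -0.21},{"x": -0.88,"y": -0.46,"z": 0.26,"wx": -0.05,"wy": -0.21},{"x": -0.88,"y": -0.46,"z": 0.27,"wx": -0.05,"wy": -0.21},{"x": -0.87,"y": -0.46,"z": 0.29,"wx": -0.05,"wy": -0.21}])

```text
$.series[0]: bad value
```

Run:
```python
from h import *
E=np.array([.586,.11,.156]); sh,d,l,f=easel(); print(readout.state()['eef_pos'],readout.state()['wrist_force'])
plan(E+.06*sh,fitR(),10)
```

```text
[0.21905495 0.50429807 0.23084849] [ 0.21445584 -0.59825783 -0.1461899 ]
t 0.15 delta tool units [-23.14 -11.16   1.21] rot units [-1.3  -5.18 -0.08]
0 [-2.31 -1.12  0.12] [-0.13 -0.52 -0.01]
1 [-2.3  -1.12  0.23] [-0.13 -0.52 -0.01]
2 [-2.29 -1.13  0.34] [-0.13 -0.52 -0.01]
3 [-2.26 -1.13  0.45] [-0.13 -0.52 -0.01]
4 [-2.24 -1.14  0.55] [-0.13 -0.52 -0.01]
5 [-2.2  -1.15  0.66] [-0.13 -0.52 -0.01]
6 [-2.16 -1.16  0.76] [-0.13 -0.52 -0.01]
7 [-2.12 -1.18  0.86] [-0.13 -0.52 -0.01]
8 [-2.07 -1.19  0.96] [-0.13 -0.52 -0.01]
9 [-2.01 -1.21  1.05] [-0.13 -0.52 -0.01]
```

Emit:
step_arm(series=[{"x": -0.93,"y": -0.45,"z": 0.05,"wx": -0.05,"wy": -0.21,"wz": 0},{"x": -0.93,"y": -0.45,"z": 0.07,"wx": -0.05,"wy": -0.21,"wz": 0},{"x": -0.92,"y": -0.45,"z": 0.08,"wx": -0.05,"wy": -0.21,"wz": 0},{"x": -0.92,"y": -0.45,"z": 0.1,"wx": -0.05,"wy": -0.21,"wz": 0},{"x": -0.92,"y": -0.45,"z": 0.12,"wx": -0.05,"wy": -0.21,"wz": 0}])

```text
t: 0.78
eef_pos: [0.2906, 0.4205, 0.2257]
ee_rot: [178.5, 6.7, 156.5]
wrist_force: [0.3, 0.3, -0.6]
grip_width: 0.0856
```

Emit:
step_arm(series=[{"x": -0.91,"y": -0.45,"z": 0.14,"wx": -0.05,"wy": -0.21,"wz": 0},{"x": -0.91,"y": -0.45,"z": 0.15,"wx": -0.05,"wy": -0.21,"wz": 0},{"x": -0.91,"y": -0.45,"z": 0.17,"wx": -0.05,"wy": -0.21,"wz": 0},{"x": -0.9,"y": -0.45,"z": 0.19,"wx": -0.05,"wy": -0.21,"wz": 0},{"x": -0.9,"y": -0.46,"z": 0.2,"wx": -0.05,"wy": -0.21,"wz": 0}])

```text
t: 1.4
eef_pos: [0.3622, 0.3368, 0.222]
ee_rot: [176.8, 13.5, 156.2]
wrist_force: [0.1, -1.4, 0.1]
grip_width: 0.0853
```

Emit:
step_arm(series=[{"x": -0.89,"y": -0.46,"z": 0.22,"wx": -0.05,"wy": -0.21,"wz": 0},{"x": -0.89,"y": -0.46,"z": 0.24,"wx": -0.05,"wy": -0.21,"wz": 0},{"x": -0.88,"y": -0.46,"z": 0.26,"wx": -0.05,"wy": -0.21,"wz": 0},{"x": -0.88,"y": -0.46,"z": 0.27,"wx": -0.05,"wy": -0.21,"wz": 0},{"x": -0.87,"y": -0.46,"z": 0.29,"wx": -0.05,"wy": -0.21,"wz": 0}])

```text
t: 2.02
eef_pos: [0.4332, 0.2529, 0.2191]
ee_rot: [175.1, 20.2, 155.7]
wrist_force: [0.2, 0.4, -0.0]
grip_width: 0.0855
```

Run:
```python
from h import *
E=np.array([.586,.11,.156]); sh,d,l,f=easel(); print(readout.state()['eef_pos'],readout.state()['wrist_force'])
plan(E+.06*sh,fitR(),12)
```

```text
[0.43316322 0.25285442 0.21909106] [ 0.21920535  0.40850497 -0.02527386]
t 2.025 delta tool units [-7.64 -4.06  3.14] rot units [-0.53 -1.79 -0.06]
0 [-0.64 -0.34  0.26] [-0.04 -0.15 -0.  ]
1 [-0.63 -0.34  0.27] [-0.04 -0.15 -0.  ]
2 [-0.63 -0.34  0.28] [-0.04 -0.15 -0.  ]
3 [-0.62 -0.34  0.29] [-0.04 -0.15 -0.  ]
4 [-0.62 -0.34  0.29] [-0.04 -0.15 -0.  ]
5 [-0.61 -0.35  0.3 ] [-0.04 -0.15 -0.  ]
6 [-0.61 -0.35  0.31] [-0.04 -0.15 -0.  ]
7 [-0.6  -0.35  0.32] [-0.04 -0.15 -0.  ]
8 [-0.6  -0.35  0.33] [-0.04 -0.15 -0.  ]
9 [-0.59 -0.35  0.33] [-0.04 -0.15 -0.  ]
10 [-0.59 -0.36  0.34] [-0.04 -0.15 -0.  ]
11 [-0.58 -0.36  0.35] [-0.04 -0.15 -0.  ]
```

Emit:
step_arm(series=[{"x": -0.76,"y": -0.4,"z": 0.32,"wx": -0.05,"wy": -0.18,"wz": 0},{"x": -0.76,"y": -0.4,"z": 0.32,"wx": -0.05,"wy": -0.18,"wz": 0},{"x": -0.76,"y": -0.4,"z": 0.33,"wx": -0.05,"wy": -0.18,"wz": 0},{"x": -0.75,"y": -0.4,"z": 0.35,"wx": -0.05,"wy": -0.18,"wz": 0},{"x": -0.75,"y": -0.4,"z": 0.35,"wx": -0.05,"wy": -0.18,"wz": 0}])

```text
t: 2.65
eef_pos: [0.4982, 0.1794, 0.2135]
ee_rot: [173.3, 26.0, 155.1]
wrist_force: [0.6, 0.5, -0.3]
grip_width: 0.085
```

Emit:
step_arm(series=[{"x": -0.74,"y": -0.4,"z": 0.36,"wx": -0.05,"wy": -0.18,"wz": 0},{"x": -0.74,"y": -0.4,"z": 0.36,"wx": -0.05,"wy": -0.18,"wz": 0},{"x": -0.73,"y": -0.4,"z": 0.37,"wx": -0.05,"wy": -0.18,"wz": 0},{"x": -0.72,"y": -0.4,"z": 0.38,"wx": -0.05,"wy": -0.18,"wz": 0},{"x": 0,"y": 0,"z": 0,"wx": 0,"wy": 0,"wz": 0}])

```text
t: 3.28
eef_pos: [0.5512, 0.1204, 0.211]
ee_rot: [171.8, 30.6, 154.3]
wrist_force: [0.4, -0.8, -0.0]
grip_width: 0.0856
```

Run:
```python
from h import *
E=np.array([.586,.11,.156]); sh,d,l,f=easel()
s=readout.state(); im=eyes.snapshot('wrist'); cv2.imwrite('pics/w1.png',im[:,:,::-1]); np.save('s1.npy',s,allow_pickle=True); print(s['eef_pos'],s['ee_rot'],s['qpos'],s['joint_vel'])
plan(E+.06*sh,fitR())
crop(im,220,140,460,320,3.2,'pics/w1c.png')
print(proj('wrist',[E,E-.044*sh],s))
```

```text
[0.55118643 0.12038499 0.21097658] [171.75612061  30.61953749 154.33407847] [ 13.82166181   7.56813151 106.85045886 -19.98964479  37.87676318
 -39.94365454] [ 0.53595608 -0.18979945  0.07310695  0.07284063  0.17903449  0.15734203]
t 3.325 delta tool units [-0.15 -0.22  0.3 ] rot units [-0.06 -0.06 -0.06]
[[314.76435561 216.72732017]
 [316.09572342 197.95849062]]
```

View pics/w1.png

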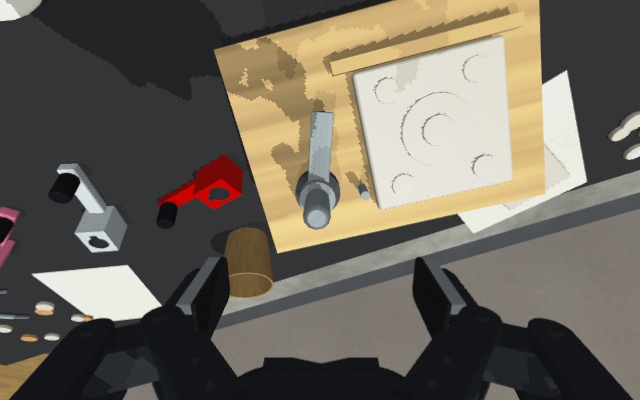

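View pics/w1c.png

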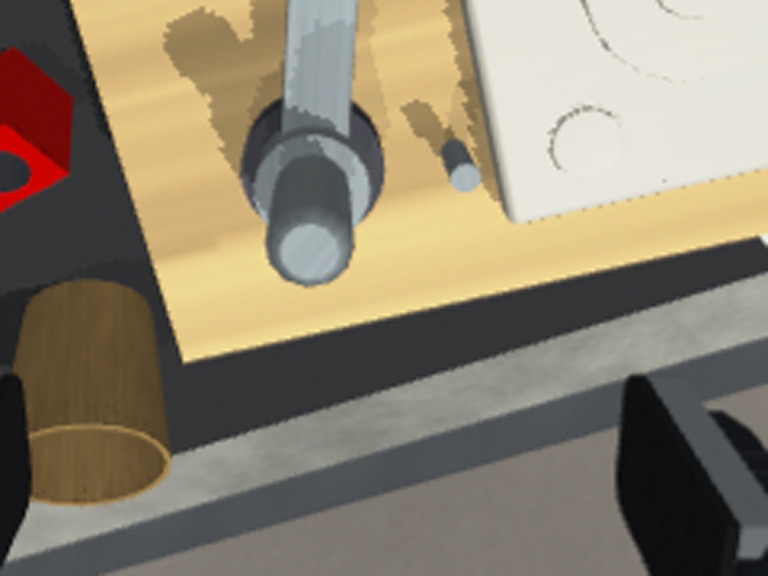

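Run:
```python
from h import *
s=np.load('s1.npy',allow_pickle=True).item()
im=cv2.imread('pics/w1.png'); hsv=cv2.cvtColor(im,cv2.COLOR_BGR2HSV)
# back edge: lowest wood pixel per column
wood=((hsv[:,:,0]>10)&(hsv[:,:,0]<28)&(hsv[:,:,1]>70)&(hsv[:,:,2]>110)).astype(np.uint8)
wood[:, :275]=0
pts=[]
for x in range(300,540,4):
    y=np.where(wood[:300,x])[0]; pts.append((x,y.max()+.5))
pts=np.array(pts,float); L=cv2.fitLine(pts.astype(np.float32),cv2.DIST_HUBER,0,.01,.01).ravel(); print(L)
q=[[300,L[3]+(300-L[2])*L[1]/L[0]],[540,L[3]+(540-L[2])*L[1]/L[0]]]
P=onz('wrist',q,.121,s); v=P[0]-P[1]; print(P,np.degrees(np.arctan2(v[0],v[1])))
# tile far edge & side edges
tp=[[380,210],[513,181],[353,74],[503,38]]
sh,d,l,f=easel()
E=np.array([.586,.11,.156]); seat=E-.044*sh
T=onplane('wrist',tp,seat-.019*sh,sh,s); 
for a,b in ((0,1),(2,3),(0,2),(1,3)): v=T[a]-T[b]; print(a,b,np.linalg.norm(v), np.degrees(np.arctan2(v@d,v@l)))
# finger edges
c=lambda L:[[x/3.2+220,y/3.2+140] for x,y in L]
F=onplane('wrist',c([(288,0),(283,125),(357,0),(352,125)])+[[311,112],[333,112]],seat-.01*sh,sh,s)
for a,b in ((0,1),(2,3)): v=F[a]-F[b]; print('finger',np.arctan2(v@l,v@d))
print('w',np.linalg.norm(F[0]-F[2]),'tip dist',np.linalg.norm(F[4:].mean(0)-(seat-.01*sh)))
print('end',onplane('wrist',[[317.2,219.4]],E,sh,s),'seat',onplane('wrist',[[317.5,197]],seat,sh,s),seat)
```

```text
[ 9.7579271e-01 -2.1869747e-01  4.1800000e+02  2.2193333e+02]
[[0.66797898 0.06483694 0.121     ]
 [0.70540762 0.29226709 0.121     ]] -170.6544868556607
0 1 0.11735063362043523 179.2410749115582
2 3 0.11671776333671723 178.48267062390778
0 2 0.11768461471936044 -90.44554700826852
1 3 0.11614507538108626 -90.12413502293597
finger 0.2968350603989366
finger 0.27644946126590864
w 0.017586913812906644 tip dist 0.06860832713080102
end [[0.58814601 0.11082359 0.15724145]] seat [[0.60879081 0.10766196 0.11840782]] [0.60901651 0.10627214 0.11868588]
```

```bash
cat >> h.py <<'E'
def rows(p,n,wz=0,w=None):
    "translate to p in n rows while turning constant tool rotvec (units per row)"
    s=readout.state(); T=tcp(s); w=np.array([0,0,wz]) if w is None else np.array(w)
    Rr=R.from_rotvec(w*6,degrees=True).as_matrix(); Rc=T[:3,:3]; v=(np.array(p)-T[:3,3])/n/.02
    print('t',s['t'],s['eef_pos'].round(4))
    for i in range(n): print(i,(Rc.T@v).round(2),w); Rc=Rc@Rr
    print(R.from_matrix(Rc).as_euler('xyz',degrees=True))
E
python3 - <<'E'
from h import *
s=readout.state();plan([.54,.08,.26],downR(154.3),6)
E
```

```text
t 3.325 delta tool units [-1.58 -1.78 -2.18] rot units [1.34 5.09 0.38]
0 [-0.26 -0.3  -0.36] [0.22 0.85 0.06]
1 [-0.23 -0.3  -0.38] [0.22 0.85 0.06]
2 [-0.2  -0.31 -0.39] [0.22 0.85 0.06]
3 [-0.17 -0.32 -0.4 ] [0.22 0.85 0.06]
4 [-0.13 -0.33 -0.41] [0.22 0.85 0.06]
5 [-0.1  -0.34 -0.41] [0.22 0.85 0.06]
```

Emit:
step_arm(series=[{"x": -0.3,"y": -0.36,"z": -0.43,"wx": 0.25,"wy": 0.95,"wz": 0.07},{"x": -0.25,"y": -0.36,"z": -0.45,"wx": 0.25,"wy": 0.95,"wz": 0.07},{"x": -0.2,"y": -0.37,"z": -0.47,"wx": 0.25,"wy": 0.95,"wz": 0.07},{"x": -0.16,"y": -0.4,"z": -0.48,"wx": 0.25,"wy": 0.95,"wz": 0.07},{"x": -0.12,"y": -0.4,"z": -0.48,"wx": 0.25,"wy": 0.95,"wz": 0.07}])

```text
t: 3.95
eef_pos: [0.5358, 0.0831, 0.2604]
ee_rot: [179.6, 1.0, 154.8]
wrist_force: [-0.7, -0.5, 0.0]
grip_width: 0.0852
```

Run:
```python
from h import *
s=readout.state();print(s['ee_rot'],s['qpos']);rows([.64,-.193,.2],28,1)
plan([.54,.08,.26],downR(154.3))
```

```text
[179.59631558   1.0350369  154.77228076] [  5.02883725  14.37319639  86.82124064  -0.17684926  77.70817258
 -59.71109505]
t 3.95 [0.5358 0.0831 0.2604]
0 [-0.38 -0.37  0.11] [0 0 1]
1 [-0.41 -0.33  0.11] [0 0 1]
2 [-0.44 -0.28  0.11] [0 0 1]
3 [-0.47 -0.23  0.11] [0 0 1]
4 [-0.49 -0.18  0.11] [0 0 1]
5 [-0.51 -0.13  0.11] [0 0 1]
6 [-0.52 -0.08  0.11] [0 0 1]
7 [-0.53 -0.02  0.11] [0 0 1]
8 [-0.53  0.03  0.11] [0 0 1]
9 [-0.52  0.09  0.11] [0 0 1]
10 [-0.51  0.14  0.11] [0 0 1]
11 [-0.49  0.19  0.11] [0 0 1]
12 [-0.47  0.24  0.11] [0 0 1]
13 [-0.44  0.29  0.11] [0 0 1]
14 [-0.4   0.34  0.11] [0 0 1]
15 [-0.37  0.38  0.11] [0 0 1]
16 [-0.33  0.41  0.11] [0 0 1]
17 [-0.28  0.44  0.11] [0 0 1]
18 [-0.23  0.47  0.11] [0 0 1]
19 [-0.18  0.49  0.11] [0 0 1]
20 [-0.13  0.51  0.11] [0 0 1]
21 [-0.08  0.52  0.11] [0 0 1]
22 [-0.02  0.53  0.11] [0 0 1]
23 [0.03 0.53 0.11] [0 0 1]
24 [0.09 0.52 0.11] [0 0 1]
25 [0.14 0.51 0.11] [0 0 1]
26 [0.19 0.49 0.11] [0 0 1]
27 [0.24 0.47 0.11] [0 0 1]
[-179.82035613   -1.09634702  -13.22579167]
t 3.95 delta tool units [-0.26 -0.05  0.02] rot units [0.07 0.17 0.08]
```

Emit:
step_arm(series=[{"x": -0.38,"y": -0.37,"z": 0.1,"wx": 0,"wy": 0.1,"wz": 1},{"x": -0.41,"y": -0.33,"z": 0.1,"wx": 0,"wy": 0,"wz": 1},{"x": -0.44,"y": -0.28,"z": 0.1,"wx": 0,"wy": 0,"wz": 1},{"x": -0.47,"y": -0.23,"z": 0.1,"wx": 0,"wy": 0,"wz": 1},{"x": -0.49,"y": -0.18,"z": 0.1,"wx": 0,"wy": 0,"wz": 1}])

```text
t: 4.58
eef_pos: [0.5545, 0.035, 0.2512]
ee_rot: [179.4, 0.0, 124.0]
wrist_force: [0.6, -0.4, 0.2]
grip_width: 0.0851
```

Emit:
step_arm(series=[{"x": -0.51,"y": -0.13,"z": 0.1,"wx": 0,"wy": 0,"wz": 1},{"x": -0.52,"y": -0.08,"z": 0.1,"wx": 0,"wy": 0,"wz": 1},{"x": -0.53,"y": -0.02,"z": 0.1,"wx": 0,"wy": 0,"wz": 1},{"x": -0.53,"y": 0.03,"z": 0.1,"wx": 0,"wy": 0,"wz": 1},{"x": -0.52,"y": 0.09,"z": 0.1,"wx": 0,"wy": 0,"wz": 1}])

```text
t: 5.2
eef_pos: [0.572, -0.0134, 0.2411]
ee_rot: [179.6, -0.3, 93.2]
wrist_force: [0.5, -0.1, -0.1]
grip_width: 0.0853
```

Run:
```python
from h import *
s=readout.state();print(s['ee_rot'],s['qpos']);rows([.64,-.193,.2],19,1)
```

```text
[179.55266503  -0.27009598  93.24273974] [-5.14829763 19.37669199 82.95076088  0.34085457 77.26962641 -8.46392599]
t 5.2 [ 0.572  -0.0134  0.2411]
0 [-0.48  0.15  0.11] [0 0 1]
1 [-0.46  0.2   0.11] [0 0 1]
2 [-0.44  0.25  0.11] [0 0 1]
3 [-0.41  0.29  0.11] [0 0 1]
4 [-0.38  0.33  0.11] [0 0 1]
5 [-0.34  0.37  0.11] [0 0 1]
6 [-0.3   0.41  0.11] [0 0 1]
7 [-0.26  0.44  0.11] [0 0 1]
8 [-0.21  0.46  0.11] [0 0 1]
9 [-0.16  0.48  0.11] [0 0 1]
10 [-0.11  0.49  0.11] [0 0 1]
11 [-0.06  0.5   0.11] [0 0 1]
12 [-0.01  0.51  0.11] [0 0 1]
13 [0.05 0.5  0.11] [0 0 1]
14 [0.1  0.5  0.11] [0 0 1]
15 [0.15 0.48 0.11] [0 0 1]
16 [0.2  0.46 0.11] [0 0 1]
17 [0.25 0.44 0.11] [0 0 1]
18 [0.29 0.41 0.11] [0 0 1]
[-179.57130247   -0.29879597  -20.75943248]
```

Emit:
step_arm(series=[{"x": -0.48,"y": 0.15,"z": 0.1,"wx": 0,"wy": 0,"wz": 1},{"x": -0.46,"y": 0.2,"z": 0.1,"wx": 0,"wy": 0,"wz": 1},{"x": -0.44,"y": 0.25,"z": 0.1,"wx": 0,"wy": 0,"wz": 1},{"x": -0.41,"y": 0.29,"z": 0.1,"wx": 0,"wy": 0,"wz": 1},{"x": -0.38,"y": 0.33,"z": 0.1,"wx": 0,"wy": 0,"wz": 1}])

```text
t: 5.82
eef_pos: [0.5898, -0.0589, 0.2309]
ee_rot: [179.8, -0.5, 62.4]
wrist_force: [-0.0, 0.3, -0.5]
grip_width: 0.0855
```

Emit:
step_arm(series=[{"x": -0.34,"y": 0.37,"z": 0.1,"wx": 0,"wy": 0,"wz": 1},{"x": -0.3,"y": 0.41,"z": 0.1,"wx": 0,"wy": 0,"wz": 1},{"x": -0.26,"y": 0.44,"z": 0.1,"wx": 0,"wy": 0,"wz": 1},{"x": -0.21,"y": 0.46,"z": 0.1,"wx": 0,"wy": 0,"wz": 1},{"x": -0.16,"y": 0.48,"z": 0.1,"wx": 0,"wy": 0,"wz": 1}])

```text
t: 6.45
eef_pos: [0.6074, -0.1048, 0.2205]
ee_rot: [-179.9, -0.4, 31.6]
wrist_force: [0.6, -0.5, 0.0]
grip_width: 0.0854
```

Emit:
step_arm(series=[{"x": -0.11,"y": 0.49,"z": 0.1,"wx": 0,"wy": 0,"wz": 1},{"x": -0.06,"y": 0.5,"z": 0.1,"wx": 0,"wy": 0,"wz": 1},{"x": 0,"y": 0.51,"z": 0.1,"wx": 0,"wy": 0,"wz": 1},{"x": 0.05,"y": 0.5,"z": 0.1,"wx": 0,"wy": 0,"wz": 1},{"x": 0.1,"y": 0.5,"z": 0.1,"wx": 0,"wy": 0,"wz": 1}])

```text
t: 7.08
eef_pos: [0.6245, -0.1507, 0.21]
ee_rot: [-179.6, -0.2, 0.8]
wrist_force: [-0.6, 1.0, 0.6]
grip_width: 0.0855
```

Run:
```python
from h import *
s=readout.state();print(s['ee_rot'],s['qpos']);rows([.64,-.193,.19],5,.9)
```

```text
[-179.60399571   -0.23011059    0.83162077] [-17.00249472  29.96411471  72.14872903   0.45780565  77.78976418
  72.06864347]
t 7.075 [ 0.6245 -0.1507  0.21  ]
0 [0.15 0.43 0.2 ] [0.  0.  0.9]
1 [0.19 0.41 0.2 ] [0.  0.  0.9]
2 [0.23 0.39 0.2 ] [0.  0.  0.9]
3 [0.26 0.37 0.2 ] [0.  0.  0.9]
4 [0.29 0.34 0.2 ] [0.  0.  0.9]
[-1.79542691e+02 -2.52501794e-02 -2.61676848e+01]
```

Emit:
step_arm(series=[{"x": 0.16,"y": 0.43,"z": 0.2,"wx": 0,"wy": 0,"wz": 0.9},{"x": 0.2,"y": 0.41,"z": 0.2,"wx": 0,"wy": 0,"wz": 0.9},{"x": 0.25,"y": 0.38,"z": 0.2,"wx": 0,"wy": 0,"wz": 0.9},{"x": 0.28,"y": 0.36,"z": 0.2,"wx": 0,"wy": 0,"wz": 0.9},{"x": 0,"y": 0,"z": 0,"wx": 0,"wy": 0,"wz": 0}])

```text
t: 7.7
eef_pos: [0.639, -0.1826, 0.193]
ee_rot: [-179.5, 0.1, -21.3]
wrist_force: [-0.2, -0.1, -0.4]
grip_width: 0.0855
```

Run:
```python
from h import *
s=readout.state();print(s['ee_rot'],s['eef_pos'],s['joint_vel'].round(1))
im=eyes.snapshot('wrist'); cv2.imwrite('pics/w2.png',im[:,:,::-1]); np.save('s2.npy',s,allow_pickle=True)
crop(im,220,60,420,210,4,'pics/w2c.png')
```

```text
[-1.79534713e+02  5.08482053e-02 -2.13152602e+01] [ 0.63898269 -0.18255355  0.19298403] [ 0.9 -0.6  0.2  0.2  0.1 -1.3]
```

View pics/w2.png

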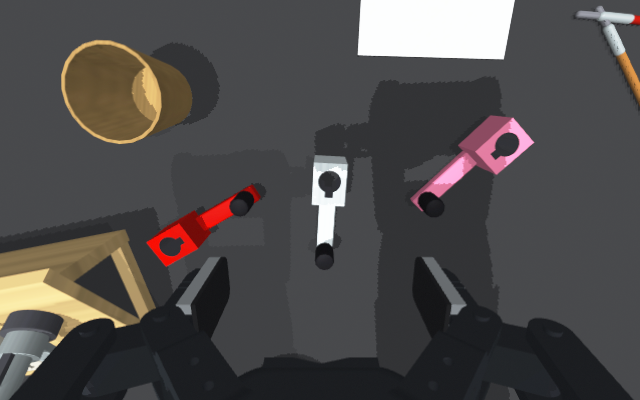

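View pics/w2c.png

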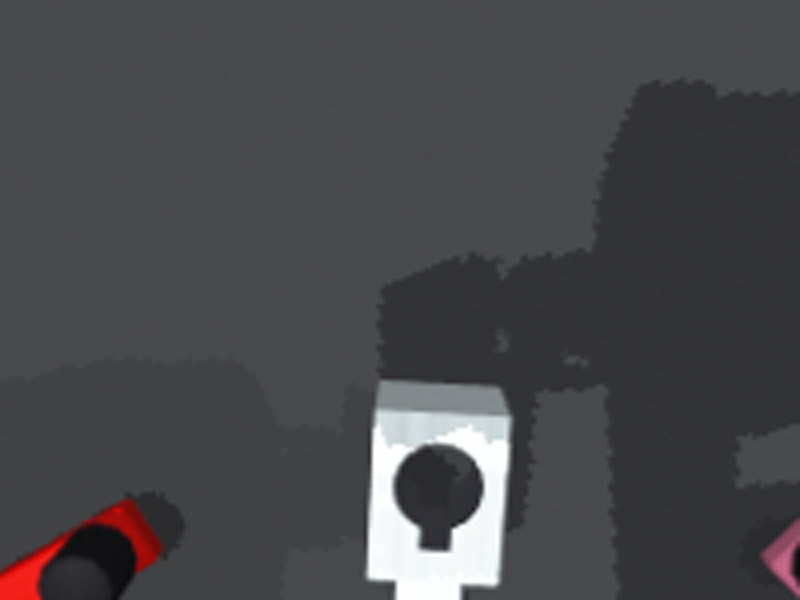

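Run:
```python
from h import *
s=np.load('s2.npy',allow_pickle=True).item()
c=lambda L:[[x/4+220,y/4+60] for x,y in L]
P=onz('wrist',c([(373,408),(512,415),(499,584),(367,578),(439,486)]),.04,s); print(P.round(4))
for a,b in((0,1),(3,2),(0,3),(1,2)): v=P[b]-P[a]; print(np.linalg.norm(v).round(4),np.degrees(np.arctan2(v[1],v[0])))
K1=onz('wrist',[[324,258]],.042,s)[0]; v=P[4]-K1; print(K1,np.linalg.norm(v),np.degrees(np.arctan2(v[1],v[0])))
print('centre from corners',P[:4].mean(0))
```

```text
[[ 0.6618 -0.1822  0.04  ]
 [ 0.6484 -0.2121  0.04  ]
 [ 0.61   -0.1949  0.04  ]
 [ 0.6231 -0.1652  0.04  ]
 [ 0.6385 -0.19    0.04  ]]
0.0328 -114.16820690644487
0.0324 -113.93229498780143
0.0423 156.26226470769438
0.0421 155.82884536600955
[ 0.56515085 -0.15566204  0.042     ] 0.08101912963528916 -25.056439355106406
centre from corners [ 0.63584669 -0.18860446  0.04      ]
```

Run:
```python
from h import *
s=np.load('s2.npy',allow_pickle=True).item()
P=onz('wrist',[[258,188],[414,200]],.01,s); Rt=downR(-24); B=np.array([.6386,-.190,0]); print((P-B)@Rt)
plan([.6386,-.190,.06],Rt,7);
```

```text
[[-0.01873443 -0.0748676  -0.01      ]
 [-0.02397145  0.09241023 -0.01      ]]
t 7.75 delta tool units [0.12 0.42 6.66] rot units [-0.08  0.01  0.46]
0 [0.02 0.06 0.95] [-0.01  0.    0.07]
1 [0.02 0.06 0.95] [-0.01  0.    0.07]
2 [0.02 0.06 0.95] [-0.01  0.    0.07]
3 [0.02 0.06 0.95] [-0.01  0.    0.07]
4 [0.02 0.06 0.95] [-0.01  0.    0.07]
5 [0.02 0.05 0.95] [-0.01  0.    0.07]
6 [0.02 0.05 0.95] [-0.01  0.    0.07]
```

Emit:
step_arm(series=[{"x": 0.02,"y": 0.08,"z": 1,"wx": -0.02,"wy": 0,"wz": 0.1},{"x": 0.02,"y": 0.08,"z": 1,"wx": -0.02,"wy": 0,"wz": 0.1},{"x": 0.02,"y": 0.08,"z": 1,"wx": -0.02,"wy": 0,"wz": 0.1},{"x": 0.02,"y": 0.08,"z": 1,"wx": -0.02,"wy": 0,"wz": 0.1},{"x": 0.02,"y": 0.08,"z": 1,"wx": 0,"wy": 0,"wz": 0.05}], grip=-0.4, squeeze=60)

```text
t: 8.38
eef_pos: [0.6391, -0.188, 0.0923]
ee_rot: [-180.0, -0.2, -23.4]
wrist_force: [0.6, 0.4, -0.2]
grip_width: 0.06
```

Run:
```python
from h import *
plan([.6386,-.190,.01],downR(-24))
s=readout.state();print(s['grip_width'])
im=eyes.snapshot('wrist'); cv2.imwrite('pics/w3.png',im[:,:,::-1]); np.save('s3.npy',s,allow_pickle=True)
```

```text
t 8.375 delta tool units [0.   0.1  4.12] rot units [-0.   -0.04  0.09]
0.06001485693423413
```

View pics/w3.png

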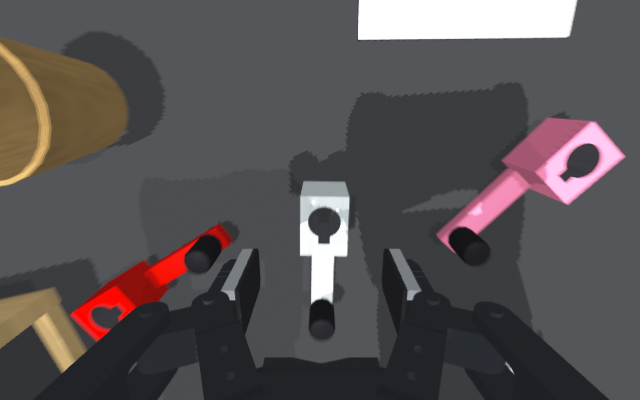

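Run:
```python
from h import *
s=np.load('s3.npy',allow_pickle=True).item()
P=onz('wrist',[[324.5,221.5],[301,193],[349,193.5],[348,255.5],[300.5,255]],.04,s); print(P.round(4))
for a,b in((1,2),(4,3),(1,4),(2,3)): v=P[b]-P[a]; print(np.linalg.norm(v).round(4),np.degrees(np.arctan2(v[1],v[0])))
```

```text
[[ 0.6398 -0.1905  0.04  ]
 [ 0.6637 -0.1845  0.04  ]
 [ 0.6512 -0.2125  0.04  ]
 [ 0.6106 -0.1954  0.04  ]
 [ 0.6238 -0.1659  0.04  ]]
0.0307 -114.07748919912522
0.0324 -114.12784287732399
0.044 155.04711152235896
0.0441 157.1937746060418
```

Emit:
step_arm(series=[{"x": 0,"y": 0.03,"z": 0.9,"wx": 0,"wy": -0.01,"wz": 0.03},{"x": 0,"y": 0.03,"z": 0.9,"wx": 0,"wy": -0.01,"wz": 0.03},{"x": 0.01,"y": 0.03,"z": 0.9,"wx": 0,"wy": -0.01,"wz": 0.03},{"x": 0.01,"y": 0.02,"z": 0.8,"wx": 0,"wy": 0,"wz": 0.02},{"x": 0,"y": 0,"z": 0.35,"wx": 0,"wy": 0,"wz": 0}])

```text
t: 9.05
eef_pos: [0.6372, -0.1903, 0.0066]
ee_rot: [180.0, 0.2, -24.2]
wrist_force: [0.1, -0.1, 0.8]
grip_width: 0.0594
```

Run:
```python
from h import *
plan([.6393,-.1903,.010],downR(-24)); print(readout.state()['wrist_force'])
```

```text
t 9.05 delta tool units [ 0.1  -0.04 -0.17] rot units [ 0.    0.04 -0.03]
[ 0.08602018 -0.11035879  0.75534041]
```

Adjust slightly and close.

Emit:
step_arm(series=[{"x": 0.1,"y": -0.04,"z": -0.17,"wx": 0,"wy": 0.04,"wz": -0.03},{"x": 0.02,"y": 0,"z": 0,"wx": 0,"wy": 0,"wz": 0},{"x": 0,"y": 0,"z": 0,"wx": 0,"wy": 0,"wz": 0},{"x": 0,"y": 0,"z": 0,"wx": 0,"wy": 0,"wz": 0},{"x": 0,"y": 0,"z": 0,"wx": 0,"wy": 0,"wz": 0}], grip=0.6, squeeze=70)

```text
t: 9.68
eef_pos: [0.6407, -0.1907, 0.0117]
ee_rot: [180.0, -0.2, -23.9]
wrist_force: [0.1, 0.3, -2.6]
grip_width: 0.0309
```

Run:
```python
from h import *
s=readout.state();print(s['grip_width'],s['ee_rot'],s['eef_pos'])
im=eyes.snapshot('wrist'); cv2.imwrite('pics/w4.png',im[:,:,::-1]); np.save('s4.npy',s,allow_pickle=True)
crop(im,220,180,420,400,2.7,'pics/w4c.png')
```

```text
0.03091747236933891 [ 1.79996215e+02 -1.68629906e-01 -2.39455727e+01] [ 0.64065407 -0.19072628  0.01167029]
```

View pics/w4c.png

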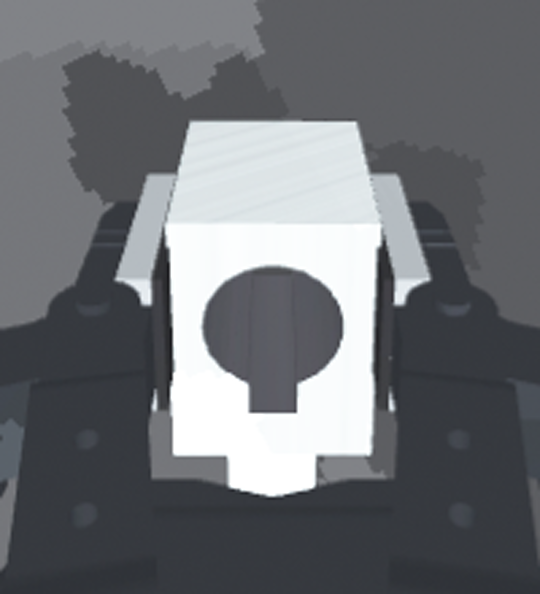

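Run:
```python
from h import *
s=np.load('s4.npy',allow_pickle=True).item(); T=tcp(s)
im=cv2.imread('pics/w4.png'); g=cv2.cvtColor(im,cv2.COLOR_BGR2GRAY)
m=(g<150).astype(np.uint8); m[:,:292]=0; m[:,350:]=0; m[:270]=0; m[336:]=0
cs,_=cv2.findContours(m,cv2.RETR_EXTERNAL,cv2.CHAIN_APPROX_NONE); c=max(cs,key=cv2.contourArea).reshape(-1,2)
print(c.min(0),c.max(0))
P=(onz('wrist',c,.04,s)-T[:3,3])@T[:3,:3]
# circle fit in tool xy for points away from keyway
k=P[:,0]>np.percentile(P[:,0],35); A=np.c_[2*P[k,:2],np.ones(k.sum())]; b=(P[k,:2]**2).sum(1); r=np.linalg.lstsq(A,b,rcond=None)[0]
print('centre tool',r[:2],'rad',np.sqrt(r[2]+r[0]**2+r[1]**2), 'tool z',P[0,2], 'keyway end x',P[:,0].min(),P[:,0].max())
cc=[[x/2.7+220,y/2.7+180] for x,y in [(165,224),(382,224),(373,456),(173,456)]]
print((onz('wrist',cc,.04,s)-T[:3,3])@T[:3,:3])
```

```text
[295 279] [346 332]
centre tool [-0.00215856 -0.00056471] rad 0.010712935467608996 tool z -0.02830531766016253 keyway end x -0.01781469357487523 0.008394794437692395
[[ 0.01576214 -0.01646955 -0.02828453]
 [ 0.01574378  0.01590282 -0.02828245]
 [-0.02683658  0.01604125 -0.02840776]
 [-0.02681249 -0.01674877 -0.02840986]]
```

Emit:
step_arm(series=[{"x": 0,"y": 0,"z": -0.5,"wx": 0,"wy": 0,"wz": 0},{"x": 0,"y": 0,"z": -1,"wx": 0,"wy": 0,"wz": 0},{"x": 0,"y": 0,"z": -1,"wx": 0,"wy": 0,"wz": 0},{"x": 0,"y": 0,"z": -1,"wx": 0,"wy": 0,"wz": 0},{"x": 0,"y": 0,"z": -1,"wx": 0,"wy": 0,"wz": -0.5}])

```text
t: 10.35
eef_pos: [0.6404, -0.1906, 0.1083]
ee_rot: [180.0, -0.2, -20.9]
wrist_force: [-0.0, 0.3, -2.1]
grip_width: 0.0312
```

Run:
```python
from h import *
print(readout.state()['ee_rot'],readout.state()['wrist_force'],readout.state()['grip_width']);rows([.54,.07,.27],29,-1)
```

```text
[179.98942534  -0.1928104  -20.89522675] [-0.02927125  0.25159079 -2.14267946] 0.031198959486287415
t 10.35 [ 0.6404 -0.1906  0.1083]
0 [-0.32 -0.36 -0.28] [ 0  0 -1]
1 [-0.28 -0.39 -0.28] [ 0  0 -1]
2 [-0.24 -0.42 -0.28] [ 0  0 -1]
3 [-0.19 -0.44 -0.28] [ 0  0 -1]
4 [-0.15 -0.46 -0.28] [ 0  0 -1]
5 [-0.1  -0.47 -0.28] [ 0  0 -1]
6 [-0.05 -0.48 -0.28] [ 0  0 -1]
7 [ 0.   -0.48 -0.28] [ 0  0 -1]
8 [ 0.05 -0.48 -0.28] [ 0  0 -1]
9 [ 0.1  -0.47 -0.28] [ 0  0 -1]
10 [ 0.15 -0.46 -0.28] [ 0  0 -1]
11 [ 0.2  -0.44 -0.28] [ 0  0 -1]
12 [ 0.24 -0.42 -0.28] [ 0  0 -1]
13 [ 0.28 -0.39 -0.28] [ 0  0 -1]
14 [ 0.32 -0.36 -0.28] [ 0  0 -1]
15 [ 0.36 -0.32 -0.28] [ 0  0 -1]
16 [ 0.39 -0.28 -0.28] [ 0  0 -1]
17 [ 0.42 -0.24 -0.28] [ 0  0 -1]
18 [ 0.44 -0.19 -0.28] [ 0  0 -1]
19 [ 0.46 -0.15 -0.28] [ 0  0 -1]
20 [ 0.47 -0.1  -0.28] [ 0  0 -1]
21 [ 0.48 -0.05 -0.28] [ 0  0 -1]
22 [ 0.48  0.   -0.28] [ 0  0 -1]
23 [ 0.48  0.05 -0.28] [ 0  0 -1]
24 [ 0.47  0.1  -0.28] [ 0  0 -1]
25 [ 0.46  0.15 -0.28] [ 0  0 -1]
26 [ 0.44  0.2  -0.28] [ 0  0 -1]
27 [ 0.42  0.24 -0.28] [ 0  0 -1]
28 [ 0.39  0.28 -0.28] [ 0  0 -1]
[179.99036248   0.19285951 153.10473924]
```

Weight about 2.4 N: the crank is held. Transit.

Emit:
step_arm(series=[{"x": -0.32,"y": -0.36,"z": -0.5,"wx": 0,"wy": 0,"wz": -1},{"x": -0.28,"y": -0.39,"z": -0.5,"wx": 0,"wy": 0,"wz": -1},{"x": -0.24,"y": -0.42,"z": -0.5,"wx": 0,"wy": 0,"wz": -1},{"x": -0.19,"y": -0.44,"z": -0.5,"wx": 0,"wy": 0,"wz": -1},{"x": -0.15,"y": -0.46,"z": -0.5,"wx": 0,"wy": 0,"wz": -1}])

```text
t: 10.98
eef_pos: [0.623, -0.1451, 0.1683]
ee_rot: [179.7, -0.5, 10.0]
wrist_force: [-0.5, -0.1, -2.2]
grip_width: 0.0313
```

Emit:
step_arm(series=[{"x": -0.1,"y": -0.47,"z": -0.5,"wx": 0,"wy": 0,"wz": -1},{"x": -0.05,"y": -0.48,"z": -0.5,"wx": 0,"wy": 0,"wz": -1},{"x": 0,"y": -0.48,"z": -0.5,"wx": 0,"wy": 0,"wz": -1},{"x": 0.05,"y": -0.48,"z": -0.5,"wx": 0,"wy": 0,"wz": -1},{"x": 0.1,"y": -0.47,"z": -0.4,"wx": 0,"wy": 0,"wz": -1}])

```text
t: 11.6
eef_pos: [0.6032, -0.0988, 0.225]
ee_rot: [179.2, -0.5, 41.0]
wrist_force: [0.0, -0.8, -2.1]
grip_width: 0.0311
```

Emit:
step_arm(series=[{"x": 0.15,"y": -0.46,"z": -0.3,"wx": 0,"wy": 0,"wz": -1},{"x": 0.2,"y": -0.44,"z": -0.3,"wx": 0,"wy": 0,"wz": -1},{"x": 0.24,"y": -0.42,"z": -0.3,"wx": 0,"wy": 0,"wz": -1},{"x": 0.28,"y": -0.39,"z": -0.3,"wx": 0,"wy": 0,"wz": -1},{"x": 0.32,"y": -0.36,"z": -0.3,"wx": 0,"wy": 0,"wz": -1}])

```text
t: 12.22
eef_pos: [0.5819, -0.0527, 0.2629]
ee_rot: [178.7, -0.1, 72.1]
wrist_force: [-0.6, -0.2, -1.2]
grip_width: 0.0311
```

Run:
```python
from h import *
s=readout.state();print(s['qpos'],s['ee_rot'],readout.state()['wrist_force'],readout.state()['grip_width']);rows([.53,.09,.28],13,-1)
```

```text
[-8.70480355 19.65156795 79.69299988 -0.14817273 79.34514792  9.25441303] [ 1.78683288e+02 -6.63908410e-02  7.20672772e+01] [-0.6011088  -0.22986622 -1.21341811] 0.03109881399815674
t 12.225 [ 0.5819 -0.0527  0.2629]
0 [ 0.46 -0.36 -0.07] [ 0  0 -1]
1 [ 0.5  -0.31 -0.07] [ 0  0 -1]
2 [ 0.53 -0.25 -0.07] [ 0  0 -1]
3 [ 0.55 -0.2  -0.07] [ 0  0 -1]
4 [ 0.57 -0.14 -0.07] [ 0  0 -1]
5 [ 0.58 -0.08 -0.07] [ 0  0 -1]
6 [ 0.58 -0.02 -0.07] [ 0  0 -1]
7 [ 0.58  0.04 -0.07] [ 0  0 -1]
8 [ 0.57  0.1  -0.07] [ 0  0 -1]
9 [ 0.56  0.16 -0.07] [ 0  0 -1]
10 [ 0.54  0.22 -0.07] [ 0  0 -1]
11 [ 0.51  0.28 -0.07] [ 0  0 -1]
12 [ 0.48  0.33 -0.07] [ 0  0 -1]
[179.66123874   1.27412586 150.0627475 ]
```

Emit:
step_arm(series=[{"x": 0.46,"y": -0.36,"z": -0.05,"wx": 0,"wy": 0,"wz": -1},{"x": 0.5,"y": -0.31,"z": -0.05,"wx": 0,"wy": 0,"wz": -1},{"x": 0.53,"y": -0.25,"z": -0.05,"wx": 0,"wy": 0,"wz": -1},{"x": 0.55,"y": -0.2,"z": -0.05,"wx": 0,"wy": 0,"wz": -1},{"x": 0.57,"y": -0.14,"z": -0.05,"wx": 0,"wy": 0,"wz": -1}])

```text
t: 12.85
eef_pos: [0.5598, 0.0041, 0.2749]
ee_rot: [178.5, 0.7, 103.1]
wrist_force: [0.4, -0.6, -1.1]
grip_width: 0.031
```

Emit:
step_arm(series=[{"x": 0.58,"y": -0.08,"z": -0.05,"wx": 0,"wy": 0,"wz": -1},{"x": 0.58,"y": -0.02,"z": -0.05,"wx": 0,"wy": 0,"wz": -1},{"x": 0.58,"y": 0.04,"z": -0.05,"wx": 0,"wy": 0,"wz": -1},{"x": 0.57,"y": 0.1,"z": -0.05,"wx": 0,"wy": 0,"wz": -1},{"x": 0.56,"y": 0.16,"z": -0.05,"wx": 0,"wy": 0,"wz": -1}])

```text
t: 13.48
eef_pos: [0.5362, 0.0602, 0.286]
ee_rot: [178.8, 1.7, 134.1]
wrist_force: [0.2, 1.0, -2.3]
grip_width: 0.0311
```

Run:
```python
from h import *
s=readout.state();print(s['eef_pos'],s['ee_rot'],readout.state()['wrist_force'],readout.state()['grip_width'])
E0=np.array([.5875,.1108,.1575]); sh,d,l,f=easel(-9.5,.28); Rt=fitR(-9.5,.28)
plan(E0+.07*sh-Rt@[-.0023,-.0004,.0117],Rt,8)
```

```text
[0.53624811 0.06015952 0.28604909] [178.80797858   1.65612354 134.0736502 ] [ 0.15442526  0.95939262 -2.29032179] 0.031126795521499287
t 13.475 delta tool units [1.97 2.24 3.01] rot units [-2.22 -4.5  -3.32]
0 [0.25 0.28 0.38] [-0.28 -0.56 -0.41]
1 [0.26 0.28 0.37] [-0.28 -0.56 -0.41]
2 [0.27 0.28 0.36] [-0.28 -0.56 -0.41]
3 [0.27 0.28 0.35] [-0.28 -0.56 -0.41]
4 [0.28 0.28 0.35] [-0.28 -0.56 -0.41]
5 [0.29 0.29 0.34] [-0.28 -0.56 -0.41]
6 [0.3  0.29 0.33] [-0.28 -0.56 -0.41]
7 [0.3  0.29 0.32] [-0.28 -0.56 -0.41]
```

Emit:
step_arm(series=[{"x": 0.25,"y": 0.28,"z": 0.38,"wx": -0.28,"wy": -0.56,"wz": -0.41},{"x": 0.26,"y": 0.28,"z": 0.37,"wx": -0.28,"wy": -0.56,"wz": -0.41},{"x": 0.27,"y": 0.28,"z": 0.36,"wx": -0.28,"wy": -0.56,"wz": -0.41},{"x": 0.27,"y": 0.28,"z": 0.35,"wx": -0.28,"wy": -0.56,"wz": -0.41},{"x": 0.28,"y": 0.28,"z": 0.35,"wx": -0.28,"wy": -0.56,"wz": -0.41}])

```text
t: 14.1
eef_pos: [0.5399, 0.0984, 0.2549]
ee_rot: [171.9, 20.2, 145.5]
wrist_force: [-0.4, 0.0, -2.9]
grip_width: 0.0308
```

Run:
```python
from h import *
E0=np.array([.5875,.1108,.1575]); sh,d,l,f=easel(-9.5,.28); Rt=fitR(-9.5,.28)
plan(E0+.07*sh-Rt@[-.0023,-.0004,.0117],Rt)
```

```text
t 14.1 delta tool units [0.93 0.77 1.34] rot units [-0.74 -1.56 -1.21]
```

Emit:
step_arm(series=[{"x": 0.28,"y": 0.23,"z": 0.42,"wx": -0.23,"wy": -0.49,"wz": -0.38},{"x": 0.28,"y": 0.23,"z": 0.4,"wx": -0.23,"wy": -0.49,"wz": -0.38},{"x": 0.3,"y": 0.23,"z": 0.4,"wx": -0.23,"wy": -0.47,"wz": -0.37},{"x": 0,"y": 0,"z": 0,"wx": 0,"wy": 0,"wz": 0},{"x": 0,"y": 0,"z": 0,"wx": 0,"wy": 0,"wz": 0}])

```text
t: 14.72
eef_pos: [0.5423, 0.1175, 0.233]
ee_rot: [170.0, 30.4, 151.4]
wrist_force: [0.2, -0.4, -1.5]
grip_width: 0.0307
```

Run:
```python
from h import *
E0=np.array([.5875,.1108,.1575]); sh,d,l,f=easel(-9.5,.28); Rt=fitR(-9.5,.28)
plan(E0+.07*sh-Rt@[-.0023,-.0004,.0117],Rt)
s=readout.state();print(s['qpos'],s['joint_vel'].round(2),s['wrist_force'])
im=eyes.snapshot('wrist'); cv2.imwrite('pics/w5.png',im[:,:,::-1]); np.save('s5.npy',s,allow_pickle=True)
crop(im,240,60,440,210,4,'pics/w5c.png')
```

```text
t 14.725 delta tool units [0.19 0.04 0.33] rot units [-0.   -0.03 -0.06]
[ 13.67021754   4.7392628  106.87917501 -18.6829466   40.18904205
 -39.12903861] [ 0.08 -0.37  0.16  0.01  0.5   0.03] [ 0.24240485 -0.43473645 -1.48230626]
```

View pics/w5.png

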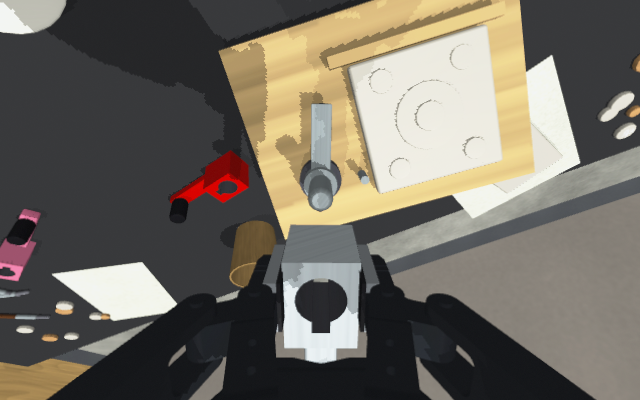

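View pics/w5c.png

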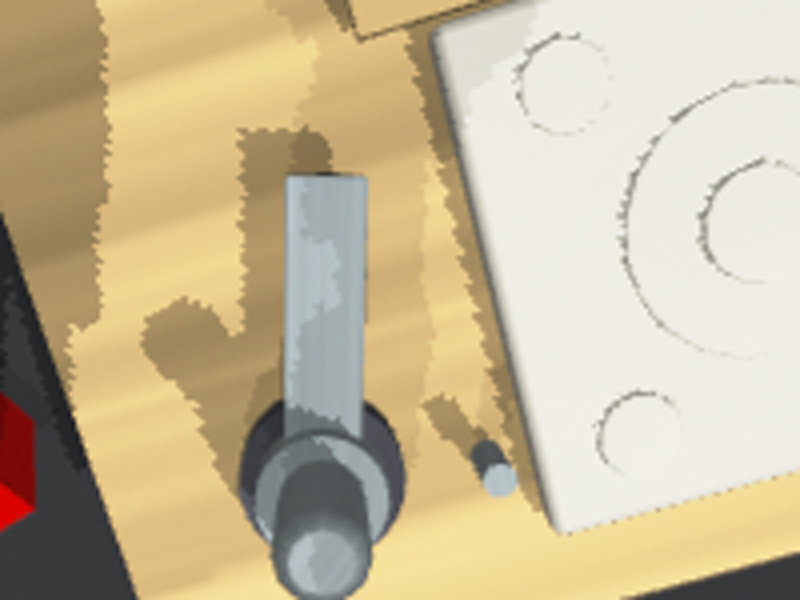

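Run:
```python
import cv2
im=cv2.imread('pics/w5.png'); cv2.imwrite('pics/w5d.png',cv2.resize(im[150:225,280:370],None,fx=8,fy=8,interpolation=cv2.INTER_CUBIC))
```

```text
(no output)
```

View pics/w5d.png

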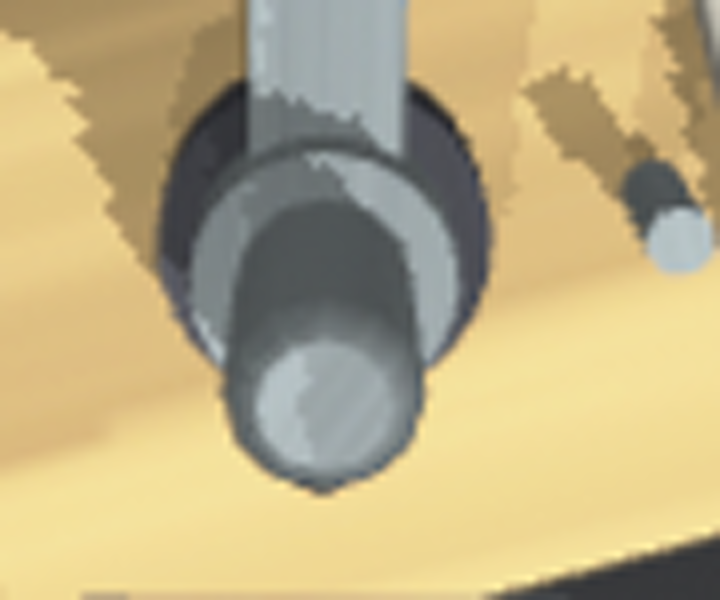

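Run:
```python
from h import *
s=np.load('s5.npy',allow_pickle=True).item(); T=tcp(s)
def at(px,Z):
    o,d=rays('wrist',px,s); o=(o-T[:3,3])@T[:3,:3]; d=d@T[:3,:3]; return o+d*((Z-o[2])/d[:,2])[:,None]
E0=np.array([.5875,.1108,.1575]); sh,dd,l,f=easel(-9.5,.28)
print('pred E tool',(E0-T[:3,3])@T[:3,:3],'proj',proj('wrist',[E0,E0-.044*sh],s), 'shaft dir tool', -sh@T[:3,:3])
for Z in (.075,.08,.085,.09,.095):
    print(Z,at([[320.9,200.6]],Z)[0][:2].round(4),at([[320.6,184.9]],Z+.044)[0][:2].round(4), 'ring w',np.ptp(at([[280+190/8,184],[280+460/8,184]],Z+.044)[:,1]).round(4),'shaft w',np.ptp(at([[280+225/8,198],[280+424/8,198]],Z+.004)[:,1]).round(4))
    F=at([[240+x/4,60+y/4] for x,y in [(287,177),(285,400),(367,177),(363,400)]],Z+.054)
    print('  finger',[np.degrees(np.arctan2(*(F[a]-F[b])[[1,0]])).round(2) for a,b in((0,1),(2,3))],'w',np.linalg.norm(F[0]-F[2]).round(4),'midy',(F[0]+F[2])[:2]/2)
# bore in this view, tool z -.0283
im=cv2.imread('pics/w5.png'); g=cv2.cvtColor(im,cv2.COLOR_BGR2GRAY)
print(g[300,280:370])
```

```text
pred E tool [0.00119612 0.00047005 0.08826467] proj [[320.74037562 201.12834734]
 [320.76119775 185.90214126]] shaft dir tool [-3.31354272e-03  1.66651451e-04  9.99994496e-01]
0.075 [0.006  0.0006] [0.0056 0.0003] ring w 0.0286 shaft w 0.0181
  finger [np.float64(1.03), np.float64(0.46)] w 0.0163 midy [0.07100745 0.00127939]
0.08 [0.0043 0.0006] [0.0042 0.0003] ring w 0.0292 shaft w 0.0185
  finger [np.float64(1.03), np.float64(0.46)] w 0.0166 midy [0.07090131 0.00129333]
0.085 [0.0027 0.0006] [0.0029 0.0003] ring w 0.0297 shaft w 0.0189
  finger [np.float64(1.03), np.float64(0.46)] w 0.0169 midy [0.07079516 0.00130727]
0.09 [0.0011 0.0006] [0.0015 0.0003] ring w 0.0303 shaft w 0.0193
  finger [np.float64(1.03), np.float64(0.46)] w 0.0172 midy [0.07068902 0.00132121]
0.095 [-0.0006  0.0006] [0.0001 0.0003] ring w 0.0308 shaft w 0.0198
  finger [np.float64(1.03), np.float64(0.46)] w 0.0175 midy [0.07058288 0.00133515]
[ 25  22  22  67 209 225 238 239 238 237 237 237 237 237 177  77  44  43
  43  41  41  38  37  38  39  40  40  40  40  40  40  40  37  40  39  40
  41  41  41  41  41  42  42  41  42  41  40  41  39  38  39  39  39  39
  39  38  38  38  38  38  38  37  37  37  36  36  36 127 165 171 174 177
 176 177 176 174 173 175  95  29  16  25  28  27  26  25  21  22  22  23]
```

Emit:
step_arm(series=[{"x": 0.17,"y": 0.045,"z": 0.5,"wx": 0,"wy": -0.03,"wz": 0.12},{"x": 0,"y": 0,"z": 0.8,"wx": 0,"wy": 0,"wz": 0},{"x": 0,"y": 0,"z": 0.8,"wx": 0,"wy": 0,"wz": 0},{"x": 0,"y": 0,"z": 0.7,"wx": 0,"wy": 0,"wz": 0},{"x": 0,"y": 0,"z": 0,"wx": 0,"wy": 0,"wz": 0}])

```text
t: 15.4
eef_pos: [0.5717, 0.1138, 0.1798]
ee_rot: [169.6, 30.3, 150.4]
wrist_force: [0.4, -0.2, -2.5]
grip_width: 0.0311
```

```bash
cat >> h.py <<'E'
def where(E,yaw,a,B=np.array([-.0023,-.0004,.0117])):
    "crank origin relative to seat, in fit tool axes; angle errors"
    s=readout.state(); T=tcp(s); Rt=fitR(yaw,a); seat=E-.044*easel(yaw,a)[0]
    o=T[:3,3]+T[:3,:3]@B
    print('t',s['t'],'origin rel seat (tool axes, mm; z neg=above)',((o-seat)@T[:3,:3]*1e3).round(2),'rot to fit deg',(R.from_matrix(T[:3,:3].T@Rt).as_rotvec(degrees=True)).round(2),'F tool',(T[:3,:3].T@s['wrist_force']).round(1),'M tool',(T[:3,:3].T@s['moment']).round(2),'w',s['grip_width'].round(4))
E
python3 - <<'E'
from h import *
# shaft end in world from measurement at s5
s=np.load('s5.npy',allow_pickle=True).item(); T=tcp(s); E=T[:3,3]+T[:3,:3]@[.0012,.0005,.0883]; print(E)
where(E,-9.5,.28)
for n in('scene','top'):
    im=eyes.snapshot(n); cv2.imwrite(f'pics/{n}6.png',im[:,:,::-1])
    u=proj(n,[E])[0].astype(int); crop(im,u[0]-60,u[1]-45,u[0]+60,u[1]+45,6,f'pics/{n}6c.png')
E
```

```text
[0.58752725 0.11082571 0.15747249]Traceback (most recent call last):
  File "<stdin>", line 4, in <module>
  File "h.py", line 57, in where
    print('t',s['t'],'origin rel seat (tool axes, mm; z neg=above)',((o-seat)@T[:3,:3]*1e3).round(2),'rot to fit deg',(R.from_matrix(T[:3,:3].T@Rt).as_rotvec(degrees=True)).round(2),'F tool',(T[:3,:3].T@s['wrist_force']).round(1),'M tool',(T[:3,:3].T@s['moment']).round(2),'w',s['grip_width'].round(4))
                                                                                                                                                                                                                                                                                     ^^^^^^^^^^^^^^^^^^^^^
AttributeError: 'float' object has no attribute 'round'
```

```bash
sed -i "s/s\['grip_width'\].round(4)/round(s['grip_width'],4)/" h.py
python3 - <<'E'
from h import *
E=np.array([0.58752725,0.11082571,0.15747249])
where(E,-9.5,.28)
for n in('scene','top'):
    im=eyes.snapshot(n); cv2.imwrite(f'pics/{n}6.png',im[:,:,::-1])
    u=proj(n,[E])[0].astype(int); crop(im,u[0]-60,u[1]-45,u[0]+60,u[1]+45,6,f'pics/{n}6c.png')
E
```

```text
t 15.4 origin rel seat (tool axes, mm; z neg=above) [ -0.31  -0.81 -59.75] rot to fit deg [-0.11 -0.09 -1.23] F tool [ 0.9 -0.4  2.3] M tool [0.09 0.4  0.01] w 0.0311
```

View pics/scene6c.png

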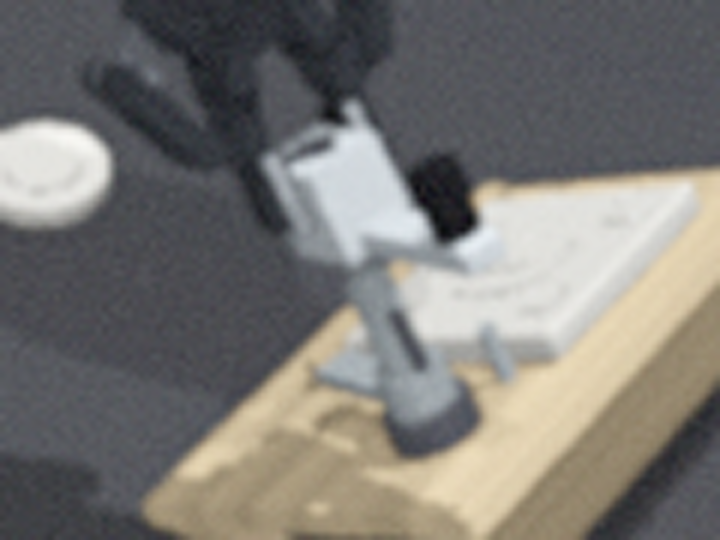

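View pics/top6c.png

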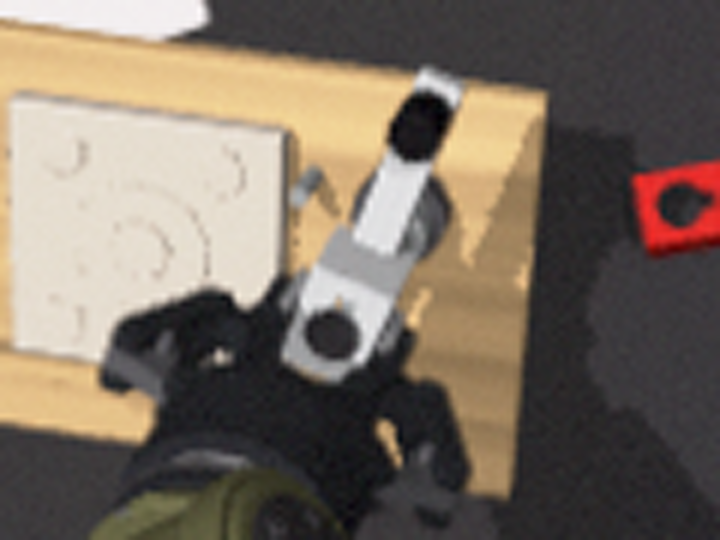

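Emit:
step_arm(series=[{"x": 0.015,"y": 0.04,"z": 0.3,"wx": -0.01,"wy": -0.01,"wz": -0.08},{"x": 0,"y": 0,"z": 0.25,"wx": 0,"wy": 0,"wz": 0},{"x": 0,"y": 0,"z": 0.2,"wx": 0,"wy": 0,"wz": 0},{"x": 0,"y": 0,"z": 0.15,"wx": 0,"wy": 0,"wz": 0},{"x": 0,"y": 0,"z": 0,"wx": 0,"wy": 0,"wz": 0}])

```text
t: 16.12
eef_pos: [0.5818, 0.1135, 0.166]
ee_rot: [169.7, 30.6, 150.9]
wrist_force: [-2.9, -1.3, -2.3]
grip_width: 0.031
```

Run:
```python
from h import *
E=np.array([0.58752725,0.11082571,0.15747249])
where(E,-9.5,.28)
im=eyes.snapshot('wrist'); cv2.imwrite('pics/w7.png',im[:,:,::-1]); crop(im,240,160,410,390,2.6,'pics/w7c.png')
```

```text
t 16.125 origin rel seat (tool axes, mm; z neg=above) [ -1.37   1.1  -42.76] rot to fit deg [ 0.07  0.13 -0.73] F tool [ 2.8 -2.6  0.5] M tool [ 0.39  0.68 -0.01] w 0.031
```

View pics/w7c.png

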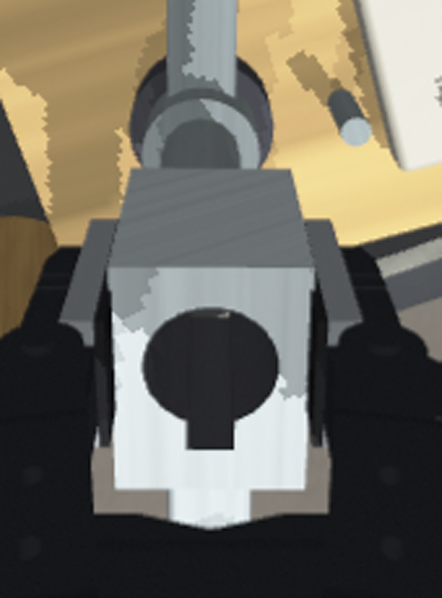

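Emit:
step_arm(series=[{"x": 0.06,"y": -0.05,"z": 0.05,"wx": 0,"wy": 0,"wz": 0},{"x": 0,"y": 0,"z": 0.15,"wx": 0,"wy": 0,"wz": 0},{"x": 0,"y": 0,"z": 0.15,"wx": 0,"wy": 0,"wz": 0},{"x": 0,"y": 0,"z": 0.1,"wx": 0,"wy": 0,"wz": 0},{"x": 0,"y": 0,"z": 0,"wx": 0,"wy": 0,"wz": 0}])

```text
t: 16.8
eef_pos: [0.5832, 0.1123, 0.1579]
ee_rot: [169.8, 30.5, 150.9]
wrist_force: [0.0, -0.9, -1.3]
grip_width: 0.031
```

Run:
```python
from h import *
E=np.array([0.58752725,0.11082571,0.15747249])
where(E,-9.5,.28)
```

```text
t 16.8 origin rel seat (tool axes, mm; z neg=above) [  1.38  -0.73 -35.1 ] rot to fit deg [-0.06 -0.01 -0.74] F tool [ 0.2 -1.   1.2] M tool [ 0.27  0.54 -0.01] w 0.031
```

Emit:
step_arm(series=[{"x": -0.02,"y": 0.01,"z": 0.15,"wx": 0,"wy": 0,"wz": 0},{"x": 0,"y": 0,"z": 0.12,"wx": 0,"wy": 0,"wz": 0},{"x": 0,"y": 0,"z": 0.1,"wx": 0,"wy": 0,"wz": 0},{"x": 0,"y": 0,"z": 0.05,"wx": 0,"wy": 0,"wz": 0},{"x": 0,"y": 0,"z": 0,"wx": 0,"wy": 0,"wz": 0}])

```text
t: 17.42
eef_pos: [0.588, 0.1115, 0.1501]
ee_rot: [169.9, 30.4, 150.9]
wrist_force: [-2.4, 0.0, -2.9]
grip_width: 0.0309
```

Run:
```python
from h import *
E=np.array([0.58752725,0.11082571,0.15747249])
where(E,-9.5,.28)
```

```text
t 17.425 origin rel seat (tool axes, mm; z neg=above) [  1.39  -0.81 -25.82] rot to fit deg [-0.1  -0.06 -0.74] F tool [ 3.3 -1.4  1.2] M tool [0.37 0.81 0.05] w 0.0309
```

Emit:
step_arm(series=[{"x": 0.01,"y": 0,"z": 0.15,"wx": 0,"wy": 0,"wz": 0},{"x": 0,"y": 0,"z": 0.15,"wx": 0,"wy": 0,"wz": 0},{"x": 0,"y": 0,"z": 0.15,"wx": 0,"wy": 0,"wz": 0},{"x": 0,"y": 0,"z": 0.1,"wx": 0,"wy": 0,"wz": 0},{"x": 0,"y": 0,"z": 0,"wx": 0,"wy": 0,"wz": 0}])

```text
t: 18.05
eef_pos: [0.5941, 0.1105, 0.14]
ee_rot: [169.9, 30.4, 150.9]
wrist_force: [-1.7, -0.4, -2.8]
grip_width: 0.0311
```

Run:
```python
from h import *
E=np.array([0.58752725,0.11082571,0.15747249])
where(E,-9.5,.28)
```

```text
t 18.05 origin rel seat (tool axes, mm; z neg=above) [  1.49  -0.82 -13.98] rot to fit deg [-0.09 -0.05 -0.74] F tool [ 2.5 -1.4  1.5] M tool [0.34 0.69 0.02] w 0.0311
```

Emit:
step_arm(series=[{"x": 0.01,"y": 0,"z": 0.15,"wx": 0,"wy": 0,"wz": 0},{"x": 0,"y": 0,"z": 0.15,"wx": 0,"wy": 0,"wz": 0},{"x": 0,"y": 0,"z": 0.15,"wx": 0,"wy": 0,"wz": 0},{"x": 0,"y": 0,"z": 0.1,"wx": 0,"wy": 0,"wz": 0},{"x": 0,"y": 0,"z": 0,"wx": 0,"wy": 0,"wz": 0}])

```text
t: 18.68
eef_pos: [0.6002, 0.1095, 0.1299]
ee_rot: [169.9, 30.5, 150.9]
wrist_force: [-1.3, -1.4, -2.9]
grip_width: 0.0306
```

Run:
```python
from h import *
E=np.array([0.58752725,0.11082571,0.15747249])
where(E,-9.5,.28)
im=eyes.snapshot('wrist'); cv2.imwrite('pics/w8.png',im[:,:,::-1]); crop(im,240,160,410,390,2.6,'pics/w8c.png')
```

```text
t 18.675 origin rel seat (tool axes, mm; z neg=above) [ 1.61 -0.78 -2.16] rot to fit deg [-0.09 -0.04 -0.74] F tool [ 1.9 -2.2  1.9] M tool [0.31 0.67 0.04] w 0.0306
```

View pics/w8c.png

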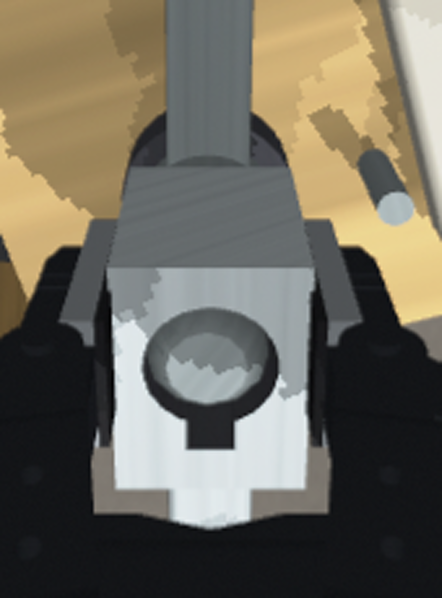

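Emit:
step_arm(series=[{"x": 0,"y": 0,"z": 0.06,"wx": 0,"wy": 0,"wz": 0},{"x": 0,"y": 0,"z": 0.06,"wx": 0,"wy": 0,"wz": 0},{"x": 0,"y": 0,"z": 0.05,"wx": 0,"wy": 0,"wz": 0},{"x": 0,"y": 0,"z": 0,"wx": 0,"wy": 0,"wz": 0},{"x": 0,"y": 0,"z": 0,"wx": 0,"wy": 0,"wz": 0}])

```text
t: 19.35
eef_pos: [0.6014, 0.1093, 0.1279]
ee_rot: [169.9, 30.5, 150.9]
wrist_force: [-1.1, -1.1, -3.2]
grip_width: 0.0307
```

Run:
```python
from h import *
E=np.array([0.58752725,0.11082571,0.15747249])
where(E,-9.5,.28)
```

```text
t 19.35 origin rel seat (tool axes, mm; z neg=above) [ 1.61 -0.78  0.2 ] rot to fit deg [-0.11 -0.03 -0.74] F tool [ 2.  -1.9  2.3] M tool [ 0.34  0.62 -0.  ] w 0.0307
```

Emit:
step_arm(series=[{"x": 0,"y": 0,"z": 0.08,"wx": 0,"wy": 0,"wz": 0},{"x": 0,"y": 0,"z": 0.08,"wx": 0,"wy": 0,"wz": 0},{"x": 0,"y": 0,"z": 0.08,"wx": 0,"wy": 0,"wz": 0},{"x": 0,"y": 0,"z": 0,"wx": 0,"wy": 0,"wz": 0},{"x": 0,"y": 0,"z": 0,"wx": 0,"wy": 0,"wz": 0}])

```text
t: 19.98
eef_pos: [0.6013, 0.1093, 0.1279]
ee_rot: [170.0, 30.4, 150.9]
wrist_force: [-1.7, -1.3, -2.8]
grip_width: 0.0311
```

Run:
```python
from h import *
E=np.array([0.58752725,0.11082571,0.15747249])
where(E,-9.5,.28)
```

```text
t 19.975 origin rel seat (tool axes, mm; z neg=above) [ 1.7  -0.8   0.09] rot to fit deg [-0.23 -0.04 -0.75] F tool [ 2.2 -2.3  1.6] M tool [ 0.37  0.61 -0.01] w 0.0311
```

Emit:
step_arm(series=[{"x": 0,"y": 0,"z": 0.1,"wx": 0,"wy": 0,"wz": 0},{"x": 0,"y": 0,"z": 0.15,"wx": 0,"wy": 0,"wz": 0},{"x": 0,"y": 0,"z": 0.15,"wx": 0,"wy": 0,"wz": 0},{"x": 0,"y": 0,"z": 0.15,"wx": 0,"wy": 0,"wz": 0},{"x": 0,"y": 0,"z": 0.15,"wx": 0,"wy": 0,"wz": 0}])

```text
t: 20.6
eef_pos: [0.6019, 0.1093, 0.1274]
ee_rot: [170.3, 30.4, 150.8]
wrist_force: [-65.3, -1.3, 49.9]
grip_width: 0.0309
```

Run:
```python
from h import *
E=np.array([0.58752725,0.11082571,0.15747249])
where(E,-9.5,.28)
im=eyes.snapshot('wrist'); cv2.imwrite('pics/w9.png',im[:,:,::-1]); crop(im,240,160,410,390,2.6,'pics/w9c.png')
im=eyes.snapshot('scene'); cv2.imwrite('pics/s9.png',im[:,:,::-1])
u=proj('scene',[E])[0].astype(int); crop(im,u[0]-60,u[1]-45,u[0]+60,u[1]+45,6,'pics/s9c.png')
```

```text
t 20.6 origin rel seat (tool axes, mm; z neg=above) [ 1.53 -0.73  0.83] rot to fit deg [-0.58 -0.04 -0.81] F tool [ 23.4 -20.4 -76.1] M tool [ 3.08  4.   -0.02] w 0.0309
```

View pics/w9c.png

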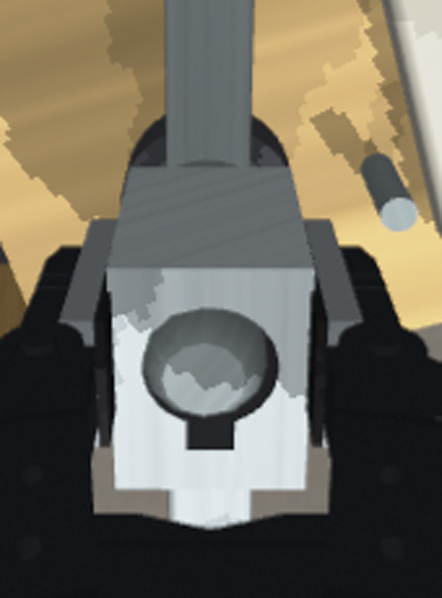

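View pics/s9c.png

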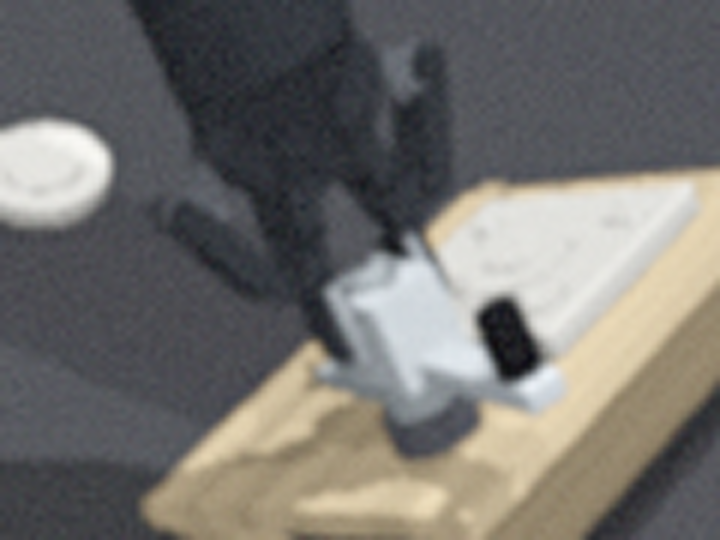

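Emit:
step_arm(series=[{"x": 0,"y": 0,"z": 0,"wx": 0.05,"wy": 0,"wz": 0},{"x": 0,"y": 0,"z": 0.02,"wx": 0,"wy": 0,"wz": 0},{"x": 0,"y": 0.01,"z": 0.02,"wx": 0,"wy": 0,"wz": 0.6},{"x": 0,"y": 0.01,"z": 0.02,"wx": 0,"wy": 0,"wz": 0.8},{"x": 0,"y": 0.01,"z": 0.02,"wx": 0,"wy": 0,"wz": 0.8}])

```text
t: 21.32
eef_pos: [0.6018, 0.11, 0.1279]
ee_rot: [163.3, 27.4, 135.8]
wrist_force: [-15.2, -1.2, 8.7]
grip_width: 0.0311
```

Run:
```python
from h import *
E=np.array([0.58752725,0.11082571,0.15747249])
where(E,-9.5,.28); print(readout.state()['qpos'])
```

```text
t 21.325 origin rel seat (tool axes, mm; z neg=above) [ 1.6  -1.06  0.31] rot to fit deg [ -0.91   0.07 -14.35] F tool [  5.   -7.5 -15.1] M tool [ 1.13  0.99 -0.12] w 0.0311
[ 11.59330903  19.92801681 104.02752689 -25.05354241  28.67903344
 -19.08301883]
```

Emit:
step_arm(series=[{"x": 0,"y": 0.01,"z": 0.02,"wx": -0.08,"wy": 0,"wz": 0.9},{"x": 0,"y": 0.01,"z": 0.02,"wx": -0.04,"wy": 0,"wz": 0.9},{"x": 0,"y": 0.01,"z": 0.02,"wx": 0,"wy": 0,"wz": 0.9},{"x": 0,"y": 0.01,"z": 0.02,"wx": 0,"wy": 0,"wz": 0.9},{"x": 0,"y": 0.01,"z": 0.02,"wx": 0,"wy": 0,"wz": 0.9}])

```text
t: 21.95
eef_pos: [0.6031, 0.1106, 0.1285]
ee_rot: [152.0, 16.5, 108.0]
wrist_force: [-14.4, -1.8, 8.7]
grip_width: 0.0309
```

Run:
```python
from h import *
E=np.array([0.58752725,0.11082571,0.15747249])
where(E,-9.5,.28); s=readout.state(); print(s['qpos']); sh=easel(-9.5,.28)[0]; print(np.degrees(np.arccos(-tcp(s)[:3,2]@sh)), tcp(s)[:3,:3].T@-sh)
```

```text
t 21.95 origin rel seat (tool axes, mm; z neg=above) [ 0.83 -1.08  0.38] rot to fit deg [ -0.14   0.34 -42.19] F tool [  0.2  -8.3 -14.7] M tool [ 1.62  0.23 -0.12] w 0.0309
[ 11.44396137  19.83638404 104.22345752 -24.76947395  27.80998343
   8.40443367]
0.3618273224119288 [6.31404002e-03 1.12160069e-04 9.99980060e-01]
```

Emit:
step_arm(series=[{"x": 0,"y": 0.01,"z": 0.02,"wx": 0,"wy": 0,"wz": 0.9},{"x": 0,"y": 0.01,"z": 0.02,"wx": 0,"wy": 0.05,"wz": 0.9},{"x": 0,"y": 0.01,"z": 0.02,"wx": 0,"wy": 0,"wz": 0.9},{"x": 0,"y": 0.01,"z": 0.02,"wx": 0,"wy": 0,"wz": 0.6},{"x": 0,"y": 0,"z": 0.02,"wx": 0,"wy": 0,"wz": 0.3}])

```text
t: 22.58
eef_pos: [0.604, 0.1104, 0.1291]
ee_rot: [148.3, 5.1, 88.5]
wrist_force: [-14.6, -0.1, 8.0]
grip_width: 0.0313
```

Run:
```python
from h import *
E=np.array([0.58752725,0.11082571,0.15747249])
where(E,-9.5,.28); s=readout.state(); sh=easel(-9.5,.28)[0]; print(tcp(s)[:3,:3].T@-sh)
```

```text
t 22.575 origin rel seat (tool axes, mm; z neg=above) [ 0.18 -1.18  0.38] rot to fit deg [-6.000e-02  1.500e-01 -6.451e+01] F tool [ -1.2  -8.2 -14.4] M tool [ 1.54 -0.39 -0.17] w 0.0313
[ 2.53828934e-03 -4.87723148e-04  9.99996660e-01]
```

Emit:
step_arm(series=[{"x": 0,"y": 0,"z": 0.02,"wx": 0,"wy": 0,"wz": 0.3},{"x": 0,"y": 0,"z": 0.02,"wx": 0,"wy": 0,"wz": 0.3},{"x": 0,"y": 0,"z": 0.02,"wx": 0,"wy": 0,"wz": 0.3},{"x": 0,"y": 0,"z": 0.02,"wx": 0,"wy": 0,"wz": 0.3},{"x": 0,"y": 0,"z": 0.02,"wx": 0,"wy": 0,"wz": 0.3}])

```text
t: 23.2
eef_pos: [0.6044, 0.1102, 0.1294]
ee_rot: [147.9, 0.3, 80.6]
wrist_force: [-13.4, -1.6, 7.4]
grip_width: 0.0313
```

Run:
```python
from h import *
E=np.array([0.58752725,0.11082571,0.15747249])
where(E,-9.5,.28); s=readout.state(); sh=easel(-9.5,.28)[0]; print(tcp(s)[:3,:3].T@-sh)
for n in('wrist','top'):
    im=eyes.snapshot(n); cv2.imwrite(f'pics/{n}10.png',im[:,:,::-1])
crop(im,190,125,310,215,6,'pics/top10c.png')
```

```text
t 23.2 origin rel seat (tool axes, mm; z neg=above) [-0.19 -1.11  0.38] rot to fit deg [ -0.09   0.24 -73.75] F tool [ -3.8  -7.1 -13.1] M tool [ 1.54 -0.65 -0.2 ] w 0.0313
[ 0.00401869 -0.00109287  0.99999133]
```

View pics/wrist10.png

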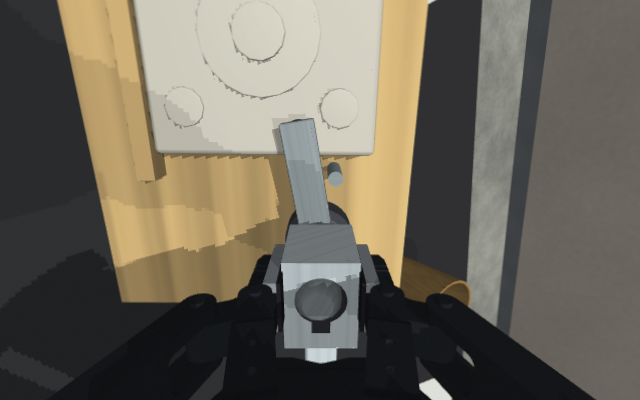

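View pics/top10c.png

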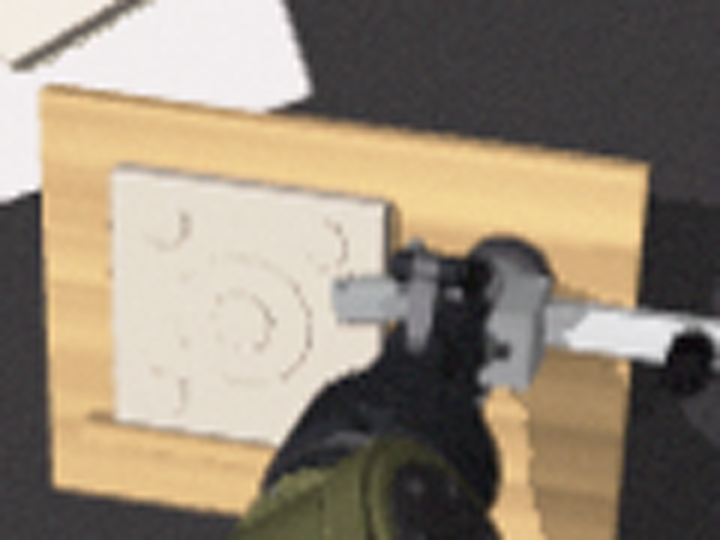

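Emit:
step_arm(series=[{"x": 0,"y": 0,"z": 0.02,"wx": 0,"wy": 0,"wz": 0.3},{"x": 0,"y": 0,"z": 0.02,"wx": 0,"wy": 0,"wz": 0.3},{"x": 0,"y": 0,"z": 0.02,"wx": 0,"wy": 0,"wz": 0.3},{"x": 0,"y": 0,"z": 0.02,"wx": 0,"wy": 0,"wz": 0.2},{"x": 0,"y": 0,"z": 0.02,"wx": 0,"wy": 0,"wz": 0.2}])

```text
t: 23.92
eef_pos: [0.6048, 0.11, 0.1296]
ee_rot: [148.1, -3.6, 74.0]
wrist_force: [-15.3, -1.6, 8.6]
grip_width: 0.0309
```

Run:
```python
from h import *
E=np.array([0.58752725,0.11082571,0.15747249])
where(E,-9.5,.28)
im=eyes.snapshot('wrist'); cv2.imwrite('pics/w11.png',im[:,:,::-1]); crop(im,240,100,400,360,2.3,'pics/w11c.png')
```

```text
t 23.925 origin rel seat (tool axes, mm; z neg=above) [-0.39 -0.84  0.37] rot to fit deg [ -0.1    0.4  -81.38] F tool [ -5.2  -7.3 -15.1] M tool [ 1.24 -0.86 -1.56] w 0.0309
```

View pics/w11c.png

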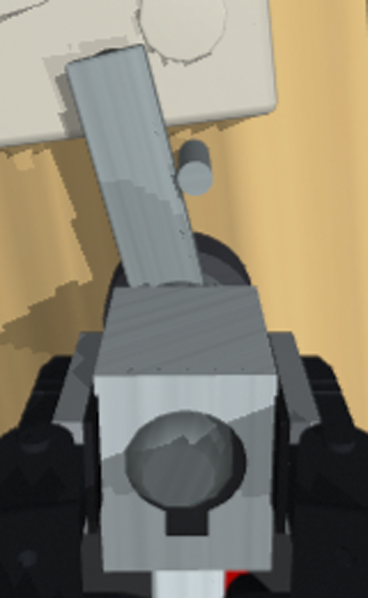

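Run:
```python
from h import *
s=readout.state(); T=tcp(s)
def at(px,Z):
    o,d=rays('wrist',px,s); o=(o-T[:3,3])@T[:3,:3]; d=d@T[:3,:3]; return o+d*((Z-o[2])/d[:,2])[:,None]
c=lambda L:[[x/2.3+240,y/2.3+100] for x,y in L]
F=at(c([(68,63),(128,285),(148,45),(202,283)]),.0117+.010)
v=[F[0]-F[1],F[2]-F[3]]
print(F.round(4)); print([np.degrees(np.arctan2(a[1],a[0])) for a in v])
for a in v:
    w=T[:3,:3]@a; sh,d,l,f=easel(-9.5,.28); print('drive',np.arctan2(w@l,w@d))
# hub top corners
H=at(c([(94,375),(278,374),(272,571),(103,571)]),-.0283); print(H.round(4))
```

```text
[[ 0.0636 -0.0244  0.0217]
 [ 0.0113 -0.0126  0.0217]
 [ 0.0674 -0.0069  0.0217]
 [ 0.0118  0.0052  0.0217]]
[np.float64(-12.775664268964164), np.float64(-12.277887458347754)]
drive 1.4782429471693348
drive 1.4869309591864788
[[ 0.0149 -0.0147 -0.0283]
 [ 0.0151  0.0173 -0.0283]
 [-0.0272  0.0178 -0.0283]
 [-0.0272 -0.0145 -0.0283]]
```

Emit:
step_arm(series=[{"x": 0,"y": 0,"z": 0.01,"wx": 0,"wy": 0,"wz": -0.35},{"x": 0,"y": 0,"z": 0.01,"wx": 0,"wy": 0,"wz": -0.35},{"x": 0,"y": 0,"z": 0.01,"wx": 0,"wy": 0,"wz": -0.3},{"x": 0,"y": 0,"z": 0,"wx": 0,"wy": 0,"wz": 0},{"x": 0,"y": 0,"z": 0,"wx": 0,"wy": 0,"wz": 0}])

```text
t: 24.6
eef_pos: [0.6044, 0.111, 0.1294]
ee_rot: [147.9, -0.4, 79.3]
wrist_force: [-6.0, -0.7, 2.1]
grip_width: 0.0307
```

Run:
```python
from h import *
E=np.array([0.58752725,0.11082571,0.15747249])
where(E,-9.5,.28)
im=eyes.snapshot('wrist'); cv2.imwrite('pics/w12.png',im[:,:,::-1]); crop(im,240,100,400,360,2.3,'pics/w12c.png')
```

```text
t 24.6 origin rel seat (tool axes, mm; z neg=above) [ 0.6  -1.21  0.33] rot to fit deg [ -0.14   0.34 -75.16] F tool [-1.8 -3.7 -4.8] M tool [ 1.01 -0.42  0.  ] w 0.0307
```

View pics/w12c.png

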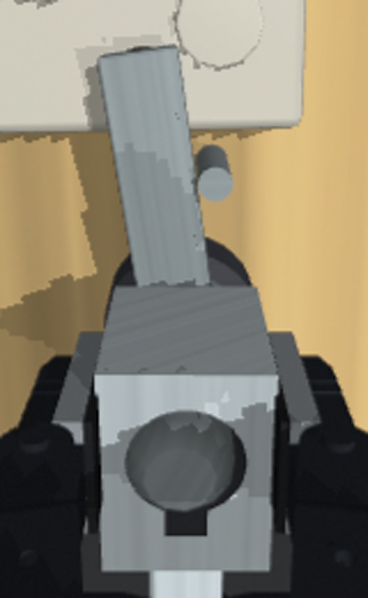

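Emit:
step_arm(series=[{"x": 0,"y": 0,"z": 0,"wx": 0,"wy": 0,"wz": -0.3},{"x": 0,"y": 0,"z": 0.02,"wx": 0,"wy": 0,"wz": 0},{"x": 0,"y": 0,"z": 0,"wx": 0,"wy": 0,"wz": 0},{"x": 0,"y": 0,"z": 0,"wx": 0,"wy": 0,"wz": 0},{"x": 0,"y": 0,"z": 0,"wx": 0,"wy": 0,"wz": 0}])

```text
t: 25.28
eef_pos: [0.6043, 0.1111, 0.1293]
ee_rot: [148.0, 0.6, 80.8]
wrist_force: [-7.3, -1.2, 2.1]
grip_width: 0.0309
```

Emit:
step_arm(series=[{"x": 0,"y": 0,"z": 0,"wx": 0,"wy": 0,"wz": 0},{"x": 0,"y": 0,"z": 0,"wx": 0,"wy": 0,"wz": 0},{"x": 0,"y": 0,"z": 0,"wx": 0,"wy": 0,"wz": 0},{"x": 0,"y": 0,"z": 0,"wx": 0,"wy": 0,"wz": 0},{"x": 0,"y": 0,"z": 0,"wx": 0,"wy": 0,"wz": 0}], grip=-0.2)

```text
t: 25.9
eef_pos: [0.606, 0.1115, 0.1306]
ee_rot: [147.7, 0.5, 80.9]
wrist_force: [0.6, -0.1, 0.6]
grip_width: 0.0512
```

Run:
```python
from h import *
E=np.array([0.58752725,0.11082571,0.15747249])
where(E,-9.5,.28)
im=eyes.snapshot('wrist'); cv2.imwrite('pics/w13.png',im[:,:,::-1]); crop(im,220,100,420,360,2.3,'pics/w13c.png')
```

```text
t 25.9 origin rel seat (tool axes, mm; z neg=above) [1.35 0.79 0.07] rot to fit deg [ 6.000e-02  3.800e-01 -7.334e+01] F tool [ 0.   0.9 -0.2] M tool [0.24 0.04 0.04] w 0.0512
```

View pics/w13c.png

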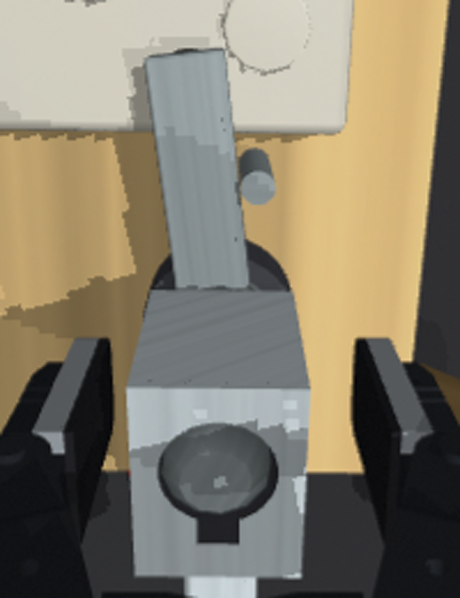

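Emit:
step_arm(series=[{"x": 0,"y": 0,"z": -0.4,"wx": 0,"wy": 0,"wz": 0},{"x": 0,"y": 0,"z": -0.6,"wx": 0,"wy": 0,"wz": 0},{"x": 0,"y": 0,"z": -1,"wx": 0,"wy": 0,"wz": 0},{"x": 0,"y": 0,"z": -1,"wx": 0,"wy": 0,"wz": 0},{"x": 0,"y": 0,"z": -1,"wx": 0,"wy": 0,"wz": 0}])

```text
t: 26.58
eef_pos: [0.5613, 0.1192, 0.2017]
ee_rot: [147.8, 0.5, 80.9]
wrist_force: [-0.7, 0.4, -0.0]
grip_width: 0.0511
```

Emit:
step_arm(series=[{"x": 0,"y": 0,"z": -1,"wx": 0,"wy": 0,"wz": 0},{"x": 0,"y": 0,"z": -1,"wx": 0,"wy": 0,"wz": 0},{"x": 0,"y": 0,"z": -0.6,"wx": 0,"wy": 0,"wz": 0},{"x": 0,"y": 0,"z": 0,"wx": 0,"wy": 0,"wz": 0},{"x": 0,"y": 0,"z": 0,"wx": 0,"wy": 0,"wz": 0}])

```text
t: 27.2
eef_pos: [0.5317, 0.1247, 0.2508]
ee_rot: [147.5, 0.4, 81.0]
wrist_force: [0.3, 0.4, -0.4]
grip_width: 0.051
```

Run:
```python
from h import *
s=readout.state(); print(s['t'],s['eef_pos'],s['wrist_force'])
im=eyes.snapshot('wrist'); np.save('s14.npy',s,allow_pickle=True); cv2.imwrite('pics/w14.png',im[:,:,::-1]); crop(im,220,40,480,340,2,'pics/w14c.png')
im=eyes.snapshot('top'); cv2.imwrite('pics/t14.png',im[:,:,::-1])
im=eyes.snapshot('scene'); cv2.imwrite('pics/s14.png',im[:,:,::-1]); crop(im,280,120,420,225,5,'pics/s14c.png')
```

```text
27.2 [0.53168376 0.12467874 0.25075987] [ 0.34439563  0.41203659 -0.42098459]
```

View pics/w14c.png

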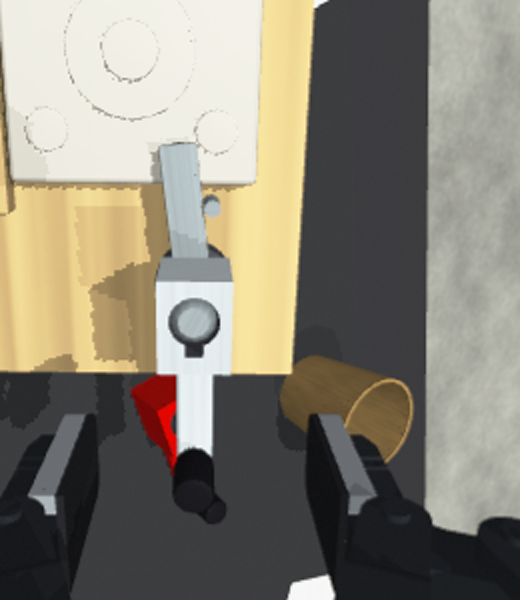

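View pics/s14c.png

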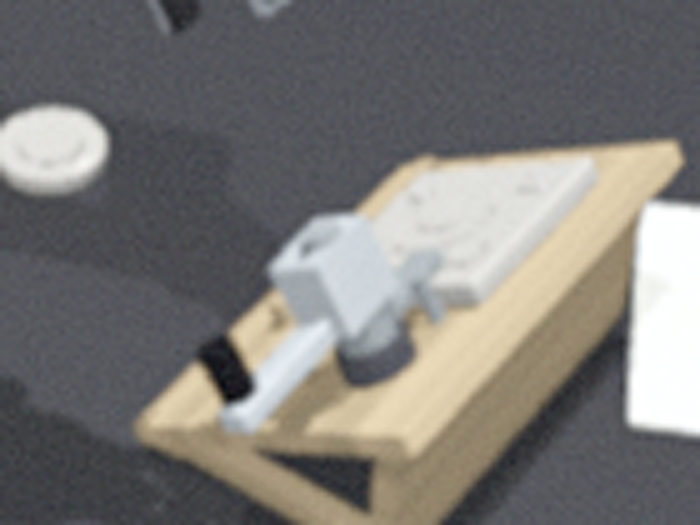

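View pics/t14.png

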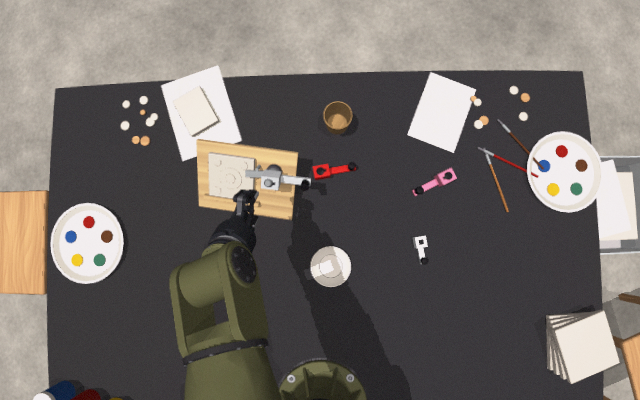

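Run:
```python
import cv2
im=cv2.imread('pics/w14.png'); cv2.imwrite('pics/w14d.png',cv2.resize(im[105:235,285:350],None,fx=5,fy=5,interpolation=cv2.INTER_CUBIC))
```

```text
(no output)
```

View pics/w14d.png

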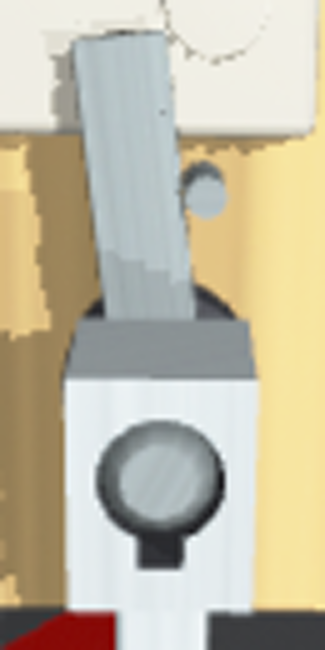

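Run:
```python
from h import *
s=np.load('s14.npy',allow_pickle=True).item()
E=np.array([0.58752725,0.11082571,0.15747249]); sh,d,l,f=easel(-9.5,.28); seat=E-.044*sh
c=lambda L:[[x/5+285,y/5+105] for x,y in L]
loc=lambda P:np.c_[(P-seat)@d,(P-seat)@l,(P-seat)@sh]*1e3
hub=c([(65,378),(258,378),(253,611),(68,611)])
for h in (.036,.040,.044):
    H=onplane('wrist',hub,seat+h*sh,sh,s); L=loc(H)
    w=[np.linalg.norm(L[a]-L[b]).round(1) for a,b in((0,1),(3,2),(0,3),(1,2))]
    v=(L[0]+L[1]-L[2]-L[3])/2; x=-v/np.linalg.norm(v); print(h,w,'mid',L.mean(0).round(1),'bore',(L.mean(0)-3*x).round(1),'-x angle rad',np.arctan2(v[1],v[0]).round(3))
print('end',loc(onplane('wrist',c([(165,483)]),E,sh,s)))
F=loc(onplane('wrist',c([(73,45),(105,318),(165,33),(195,318)]),seat-.01*sh,sh,s))
for a,b in((0,1),(2,3)): v=F[a]-F[b]; print('finger',np.arctan2(v[1],v[0]))
print('finger width',np.linalg.norm(F[0]-F[2]),'tip',F[[0,2]].mean(0))
# scene camera: predicted positions of hub corners if home
x=-(np.cos(1.45)*d+np.sin(1.45)*l); y=np.cross(sh,x)
P=[seat+a*x+b*y+z*sh for z in(0,.04) for a,b in((-.018,-.016),(-.018,.016),(.024,.016),(.024,-.016))]+[seat+.086*x+.042*sh]
print((((proj('scene',P)-[280,120])*5)).round(0).tolist())
```

```text
0.036 [np.float64(32.4), np.float64(32.6), np.float64(42.3), np.float64(42.4)] mid [-0.2 -5.9 36. ] bore [-0.2 -2.9 36. ] -x angle rad 1.568
0.04 [np.float64(31.9), np.float64(32.1), np.float64(41.7), np.float64(41.7)] mid [-0.2 -4.5 40. ] bore [-0.2 -1.5 40. ] -x angle rad 1.568
0.044 [np.float64(31.4), np.float64(31.6), np.float64(41.0), np.float64(41.1)] mid [-0.2 -3.2 44. ] bore [-0.2 -0.2 44. ] -x angle rad 1.568
end [[-0.81001379 -0.66138503 44.        ]]
finger 1.4598468598394394
finger 1.4541246608547131
finger width 17.2043750550975 tip [  8.25872234  68.03025045 -10.        ]
[[346.0, 293.0], [398.0, 287.0], [358.0, 336.0], [305.0, 341.0], [313.0, 224.0], [366.0, 217.0], [324.0, 264.0], [271.0, 271.0], [228.0, 339.0]]
```

Run:
```python
from h import *
s=readout.state(); print(s['t'],s['wrist_force'],s['joint_vel'].round(2)); print(arm.finish_job())
```

```text
27.35 [ 0.64813617 -0.37456509  0.23181219] [ 0.08  0.05 -0.06 -0.04  0.1  -0.06]
the job is handed in; nothing more can be done
None
```

The crank is on the easel's shaft and the clamp is closed over the tile. I handed the job in at 27.4 s of the 51 s allowed. No verdict is reported, so what follows is from my own measurements.

**What I did:** I took the plain aluminium crank with the keyed bore and left the spare and the red and pink look-alikes alone. I slid it onto the shaft with its keyway over the key until it stopped on the shoulder. The push read 76 N along the axis, and the measured depth was within 1 mm of the predicted seat. I then turned it clockwise until the torque rose to 1.6 N m with the finger against the stop pin, eased back a little, let go and backed the arm well clear.

**Last checks:**
- **Clamp:** the finger lies over the tile, measured at about 1.46 rad (end of swing is 1.45).
- **Crank seating:** the hub top is 40 mm above the seat, and the bore centre is within about 1.5 mm of my estimated shaft axis.
- **Keyway angle:** it leads the key by about 0.11 rad (limit 0.2), which is play between the two. At full torque the same measurement gave about 0.22 rad, over the limit, which is why I eased back before letting go.
- **Robot and other objects:** the wrist force was about zero. The cup, palette, spare crank and look-alikes looked unmoved in the top view. The arm hid the medallion there, and I judged it undisturbed from the scene view only, without measuring it.

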